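Stand a gift carton heavy end down on the sloping display

ROBOT

A 6-joint arm with a two-finger parallel gripper is mounted at the origin on the work surface. World frame = base frame: x ahead of the robot, y to its left, z up, the work surface at z = 0. Lengths are in m, angles in degrees, forces in N, time in s.
With the tool pointing down it reaches from about 0.35 to 0.925 m from the base axis. Payload 6.4 kg.
Tool frame: the origin (TCP) lies midway between the tips of the shut fingers; the grasp point (between the pads) lies 19 mm behind it; y points along the fingers, z is the direction in which the jaws open and shut, and the axes are right-handed (so a half turn about y gives the same grasp; the last joint's range is limited). The gripper opens to 94 mm and grips with 3 to 60 N. Pads are 16 mm wide; open, the fingers measure 119 mm over their backs; the gripper's body (75 mm by 177 mm) begins 78 mm behind the grasp point.
Start: joints at [-85.376, 14.043, 89.255, -0, 76.702, -9.975], TCP at [0.164, -0.629, 0.182] pointing down, gripper open.
Joint ranges: [-179.41, 179.41], [-58.25, 129.5], [7.25, 145.43], [-54.29, 234.29], [11.92, 165.04], [-157.13, 157.13]. Speed limits (degrees/s): [147.25, 147.25, 180, 180, 180, 180].

INTERFACE

Orientations are given as [roll, pitch, yaw] about the fixed x, y, z axes, in that order (R = Rz(yaw) Ry(pitch) Rx(roll)).
In Python, from bench import r gives the robot as it stands. The module is installed in compiled form; this text tells all that it offers.
- The arm moves only by the tool apply_moves, never from a script. Its argument "rows" is a list of rows, each a list of 5 numbers: the finger opening in mm, from 0 to 94, then the shift along the tool's x, y, z in units of 30 mm (1.0 is 30 mm), then the turn about the tool's y in rad. In form: [[claw, tx, ty, tz, turn], ...]. A call has 1 to 12 rows; each row is the pose to reach, as a shift and turn from the pose commanded when the call began, along the tool's axes at that moment; what a row does not reach only later rows make up. A row lasts 1/12 s, in which the tool goes at most 41.7 mm and 7.16 degrees, less where a joint would pass 70% of its speed; a pose out of reach is approached as far as the arm can. A call with a gripper value outside its range is refused whole. The fingers move at their own pace and stop on an object; the grip force is fixed at half the most. Time passes only in rows, so rows that repeat a pose let the fingers close. It gives the time, the measured TCP pose, the force and the opening at its end, in the units of the state.
- r.get_state(): the state, without advancing time (a new reading comes with each control period).
- r.snapshot(name): name is "side" or "top"; returns (picture, depth): 384x512x3 uint8, red, green, blue; 384x512 float32, m along the optical axis (not along the pixel's ray), 0 where there is no reading.
- r.calibration(name): a dict with "camera_matrix" (3x3 intrinsics, pixels), "k1" (the pictures are not rectified: a ray, as slopes to the right and down, at radius r is drawn at 1 + k1 r^2 times it, then the intrinsics apply), "world_from_camera" (4x4, takes a point from camera to world coordinates). Camera axes: x right, y up, looking along -z (the intrinsics and any distortion apply to the point x, -y, -z); pixel columns grow to the right and rows downward; lengths in m; the calibration is good to about 2 mm. A picture is of the moment at which its call begins. calibration takes no time and is no camera call.
- r.finish_job(): hands the job in, once; it reports no verdict.
Trained networks look in the newest picture that a camera, given by its name, has taken for a name from the list of things; names that differ only in an ending like _2 or _b are one class to them, and where a whole thing is asked for, a point or a joint stands for the part that bears it (a point fixed in the world has none). Each returns a list of dicts, best first, with "conf" (0 to 1); they miss things now and then, are a little off and sometimes report something else, mostly with a low value. They report only what shows in the picture. A call takes as long as a camera call. They do not tell look-alikes from the thing itself.
- r.spot_in(name, camera): "rect" ([left, top, right, bottom] in pixels, round what is visible of it).
- r.masks_of(name, camera): "pixels" (384x512 bool, what is visible of it) and "rect" ([left, top, right, bottom] in pixels, round what is visible of it).
The state is a dict: "t": time; "joint_pos": joint angles; "joint_vel": joint speeds; "joint_torque": joint torques, N m; "ee_pos": TCP position; "ee_rot": TCP orientation; "force": force on the tool from outside, world axes, zero at the start; "wrist_torque": the same for the moment, N m; "width": opening from 0.0 (shut) to 1.0 (fully open).
Only numpy, scipy, OpenCV 4.12 (cv2) and the standard library are available. Lean on these libraries where they do the work, as an engineer would, in place of code of your own. Each camera call takes 0.05 s, during which the arm holds its last target.

TASK

Slide the steel divider on the sloping display stand fully open, away from the fixed end wall. A jar is packed in one end of the white gift carton lying on the counter: lift the carton to feel which end is heavy, then stand it upright on the sloping board, heavy end down and close beside the end wall (light end down it falls over). Finally slide the divider back until it almost touches the standing carton, and leave the other goods where they are.

Things in the scene. Friction and masses are not known exactly. Their poses are not given: they have to be found in the camera images.
- carton: Closed white carton, brown band round its middle, 160 x 50 x 40 mm (x, y, z), 0.28 to 0.44 kg; origin at its geometric centre. Lies on the counter, z up, long axis in any direction. A jar hidden in one end puts the centre of mass 42 mm from the middle towards it. Both ends look alike: held lightly at the middle, the heavy end sags. On the sloping board it stands only heavy end down.
- end_a (a point): Centre of the carton's +x end face.
- end_b (a point): Centre of the carton's -x end face.
- deck: Fixed sloping wooden board of the display stand, 200 (x) by 370 mm (y, -170 to +200); origin on its upper surface, on the middle line, 60 mm above the counter. x points down the slope (16 degrees, to the robot's right), y level along the board, z square to it. Lip 10 mm high at the low edge. Two fixed white tubs, 72 mm across, 52 high, stand at y = -130, x = -45 and +40 mm.
- wall_face (a point): Middle of the foot of the fixed steel end wall, on its face towards the bay (board y = +180 mm); axes as the board's. The wall is 160 mm long (board x), 8 mm thick and 45 mm high. The carton's bay lies between it and the divider.
- divider (a joint): Travel of the sliding divider in m: 0 leaves a 30 mm gap to the end wall, and it grows as the divider slides away from the wall along the board's -y, up to 0.14 (fully open, at a stop). It stays where it is left; sliding takes about 2 N.
- divider_face (a point): On the divider's face towards the end wall, at board level, middle of the plate; axes as the board's. The divider is a steel plate 120 mm long (board x), 5 mm thick, 55 mm high.
- post_top (a point): Centre of the top of the divider's handle: a black upright post (truly vertical), 20 x 20 mm, sides along and across the board, 80 mm tall, 65 mm behind the plate's face (board -y). Its foot is a thin strip on the board.
- honey_jar: Bystander, loose, not to be disturbed: amber glass jar with a brass lid, 66 mm across, 95 mm tall; origin at the centre of its underside.
- spice_jar: Bystander, loose, not to be disturbed: small reddish jar with a dark lid, 52 mm across, 80 mm tall; origin at the centre of its underside.
- yogurt_tub: Bystander, loose, not to be disturbed: white lidded tub, 96 mm across, 64 mm tall; origin at the centre of its underside.
- lotion: Bystander, loose, not to be disturbed: blue plastic bottle with a white cap, 56 mm across, 150 mm tall; origin at the centre of its underside.
- pen_cup: Bystander, loose, not to be disturbed: open grey cup, 76 mm across, 85 mm tall; origin at the centre of its underside.
There are look-alikes about, which are no part of the job. Leave any orange look-alike of the carton alone.

How it is judged:
By the outcome, as a careful person would: the job done as asked, in the order asked, and still so for the second after the job is handed in, with the robot touching nothing.
It also fails if it takes over 72 s, if anything falls off the work surface, if the arm or the gripper's body presses on something with over 40 N, if the wrist force passes 120 N, or if a joint passes its speed limit or range.

## Working session

There is one attempt and no reset: what is moved stays moved. The work goes in short steps, Python scripts to look and compute and a tool call to move; the robot and the scene stay as the last step left them, time stands still between calls to the robot, and variables do not carry over. Pictures are saved under pics/ and viewed, and the job is handed in when it is done.

Besides the shell and the picture viewer there is one more tool, called after ">>>" as a command line: name --pt "numbers of a row" for each row, then --argument value for the rest. apply_moves: Moves the arm, as the interface text tells. Its arguments: {"type":"object","properties":{"rows":{"type":"array"}},"required":["rows"]}

```bash
mkdir -p pics
python3 - <<'E'
from bench import r
import cv2,numpy as np
for c in("side","top"):
    p,d=r.snapshot(c); cv2.imwrite(f"pics/{c}0.png",cv2.cvtColor(p,cv2.COLOR_RGB2BGR)); np.save(f"{c}_d.npy",d)
    k=r.calibration(c); print(c,k)
    for n in("carton","deck","divider","post_top"):
        print(n,[(x["conf"],x["rect"]) for x in r.spot_in(n,c)])
print(r.get_state())
E
```

```text
side {'camera_matrix': array([[472.83557082,   0.        , 261.5779941 ],
       [  0.        , 472.83557082, 194.04213013],
       [  0.        ,   0.        ,   1.        ]]), 'k1': -0.058886661200941576, 'world_from_camera': array([[ 0.78450675,  0.35010971, -0.51183235, -0.33592605],
       [-0.61987917,  0.4197332 , -0.66300366, -1.06702416],
       [-0.01729099,  0.83740506,  0.54630925,  1.01766185],
       [ 0.        ,  0.        ,  0.        ,  1.        ]])}
carton [(0.94, [213.5, 179.5, 232.7, 204.2])]
deck [(0.93, [242.3, 185.9, 317.9, 274.7])]
divider []
post_top []
top {'camera_matrix': array([[358.2459957 ,   0.        , 253.41485122],
       [  0.        , 358.2459957 , 191.98979616],
       [  0.        ,   0.        ,   1.        ]]), 'k1': 0.02963775921885052, 'world_from_camera': array([[-0.00951188,  0.99675693, -0.07990705,  0.41661275],
       [-0.99960525, -0.01159077, -0.02559291,  0.01684859],
       [-0.02643609,  0.07963207,  0.99647372,  1.20912044],
       [ 0.        ,  0.        ,  0.        ,  1.        ]])}
carton [(0.96, [109.9, 229.3, 160.4, 263.5])]
deck [(0.87, [258.6, 122.3, 359.8, 251.0])]
divider [(0.83, [283.6, 152.4, 320.2, 180.8])]
post_top [(0.63, [283.4, 148.0, 316.5, 178.8])]
{'t': 0.5, 'joint_pos': array([-8.53772936e+01,  1.40444913e+01,  8.92562489e+01,  3.21180259e-03,
        7.67030260e+01, -9.97535994e+00]), 'joint_vel': array([ 0.09153769, -0.08273787, -0.00158098,  0.04283584, -0.06899501,
        0.04223639]), 'joint_torque': array([-3.36780640e-04, -4.15433407e+01, -3.14556885e+01,  6.84671151e-02,
        2.94015929e-02, -3.49962261e-05]), 'ee_pos': array([ 0.16384381, -0.62900883,  0.18243248]), 'ee_rot': array([-9.00031678e+01,  3.73078782e-03, -1.65402673e+02]), 'force': array([0.56368603, 0.33017082, 0.09891161]), 'wrist_torque': array([-0.05133041, -0.0343312 , -0.07850868]), 'width': 1.003219596049201}
```

View pics/side0.png

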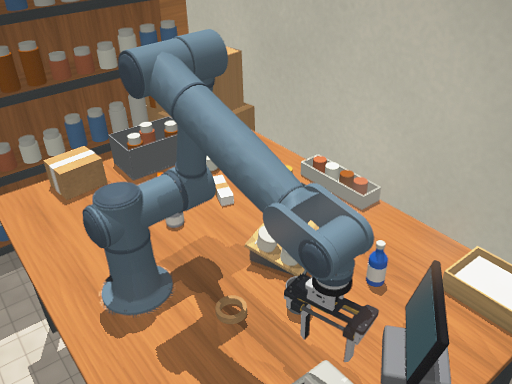

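View pics/top0.png

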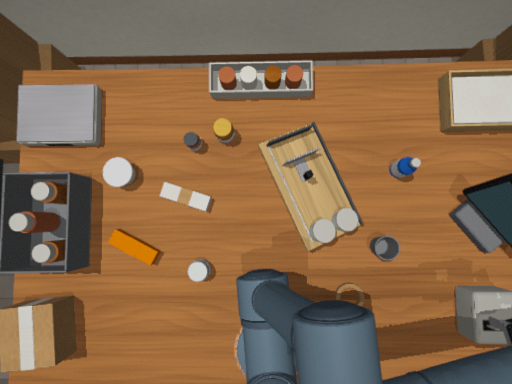

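The white carton is at about (186,197) in the top view, and the orange look-alike is at (134,247). The stand is at (310,185), with the wall at its top end (290,135), the divider plate at (302,158), the black post at (307,174) and the tubs at (323,230) and (347,219). The detector boxed the orange box as "carton", so I'll ignore that one.

```bash
cat > h.py <<'E'
from bench import r
import cv2,numpy as np
from scipy.spatial.transform import Rotation as Ro
def snap(c,name=None):
    p,d=r.snapshot(c)
    if name: cv2.imwrite(f"pics/{name}.png",cv2.cvtColor(p,cv2.COLOR_RGB2BGR))
    return p,d,cloud(c,d)
def cloud(c,d):
    k=r.calibration(c);K=k["camera_matrix"];W=k["world_from_camera"]
    h,w=d.shape;u,v=np.meshgrid(np.arange(w),np.arange(h))
    xd=(u-K[0,2])/K[0,0];yd=(v-K[1,2])/K[1,1];x,y=xd.copy(),yd.copy()
    for _ in range(8):
        f=1+k["k1"]*(x*x+y*y);x=xd/f;y=yd/f
    P=np.stack([x*d,-y*d,-d],-1)@W[:3,:3].T+W[:3,3]
    P[d==0]=np.nan
    return P
def proj(c,X):
    k=r.calibration(c);K=k["camera_matrix"];W=k["world_from_camera"]
    q=(np.atleast_2d(X)-W[:3,3])@W[:3,:3];x=q[:,0]/-q[:,2];y=-q[:,1]/-q[:,2]
    f=1+k["k1"]*(x*x+y*y);return np.c_[K[0,0]*x*f+K[0,2],K[1,1]*y*f+K[1,2]]
E
python3 - <<'E'
from h import *
p,d,P=snap("top")
cv2.imwrite("pics/crop0.png",cv2.cvtColor(cv2.resize(p[110:265,150:375],None,fx=3.4,fy=3.4,interpolation=cv2.INTER_CUBIC),cv2.COLOR_RGB2BGR))
np.set_printoptions(precision=4,suppress=True)
# white carton: blob above counter
m=(P[...,2]>0.025)&(P[...,2]<0.06); m[:175]=0;m[225:]=0;m[:,:150]=0;m[:,225:]=0
pts=P[m];print(len(pts),np.median(pts[:,2]))
print("carton",cv2.minAreaRect((pts[:,:2]*1000).astype(np.float32)))
for n,(u,v) in dict(post=(307,174),post2=(309,176),board1=(320,190),board2=(290,185),board3=(280,150),b4=(325,165),wall=(290,135),honey=(223,130),spice=(193,140),).items(): print(n,P[v,u])
for v in range(120,240,8): print(v,(P[v,256:364:4,2]*1000).round().tolist())
E
```

```text
787 0.04132039265206844
carton ((499.8214416503906, 273.3370056152344), (162.23794555664062, 52.87837219238281), 70.986328125)
post [ 0.5533 -0.1155  0.149 ]
post2 [ 0.548  -0.122   0.1431]
board1 [ 0.513  -0.1675  0.0562]
board2 [ 0.5286 -0.0704  0.0736]
board3 [ 0.6414 -0.0404  0.0746]
b4 [ 0.5964 -0.1885  0.0393]
wall [ 0.6843 -0.0714  0.0964]
honey [0.7042 0.14   0.0946]
spice [0.6764 0.2379 0.0818]
120 [2.0, 1.0, 5.0, -1.0, 0.0, 6.0, 1.0, -2.0, 1.0, 1.0, 3.0, -2.0, 6.0, 4.0, 1.0, 1.0, -4.0, 1.0, -2.0, -1.0, 6.0, -1.0, 0.0, -3.0, 0.0, -1.0, 2.0]
128 [-2.0, 1.0, -0.0, 5.0, 2.0, 0.0, -1.0, -0.0, 4.0, 3.0, 4.0, 95.0, 90.0, 76.0, 36.0, 37.0, -1.0, 2.0, -1.0, 2.0, -2.0, 1.0, 4.0, 1.0, 4.0, 1.0, 5.0]
136 [5.0, 3.0, 4.0, 3.0, -2.0, -0.0, 114.0, 110.0, 90.0, 62.0, 53.0, 49.0, 45.0, 47.0, 37.0, 38.0, 42.0, 1.0, 0.0, 0.0, 1.0, 2.0, 1.0, -0.0, 7.0, 3.0, 2.0]
144 [0.0, 88.0, 87.0, 103.0, 80.0, 76.0, 72.0, 67.0, 66.0, 62.0, 58.0, 53.0, 48.0, 46.0, 39.0, 36.0, 34.0, 47.0, -1.0, 5.0, 3.0, 2.0, -0.0, 1.0, 3.0, 5.0, 6.0]
152 [4.0, 1.0, 88.0, 86.0, 81.0, 74.0, 70.0, 68.0, 69.0, 62.0, 58.0, 56.0, 5
[... 1001 characters left out ...]
0, 46.0, 43.0, 40.0, 38.0, 33.0, -3.0, 1.0, 1.0]
208 [2.0, -4.0, 0.0, -4.0, 1.0, 3.0, 2.0, 2.0, 86.0, 87.0, 77.0, 75.0, 71.0, 74.0, 66.0, 64.0, 61.0, 60.0, 53.0, 49.0, 48.0, 44.0, 42.0, 38.0, 38.0, nan, 1.0]
216 [2.0, 0.0, 1.0, -2.0, 5.0, -2.0, 3.0, 0.0, 2.0, 85.0, 87.0, 82.0, 77.0, 76.0, 74.0, 70.0, 62.0, 59.0, 56.0, 59.0, 99.0, 103.0, 106.0, 99.0, 94.0, 90.0, 6.0]
224 [-2.0, 3.0, 1.0, 1.0, -1.0, -2.0, 1.0, 2.0, 4.0, 2.0, 83.0, 79.0, 83.0, 77.0, 75.0, 127.0, 124.0, 123.0, 115.0, 114.0, 99.0, 112.0, 103.0, 101.0, 99.0, 91.0, 37.0]
232 [1.0, 1.0, -1.0, 2.0, 4.0, 5.0, -1.0, 2.0, -0.0, 1.0, -1.0, 89.0, 88.0, 83.0, 115.0, 130.0, 125.0, 122.0, 122.0, 117.0, 55.0, 52.0, 49.0, -1.0, 0.0, 3.0, -0.0]
```

View pics/crop0.png

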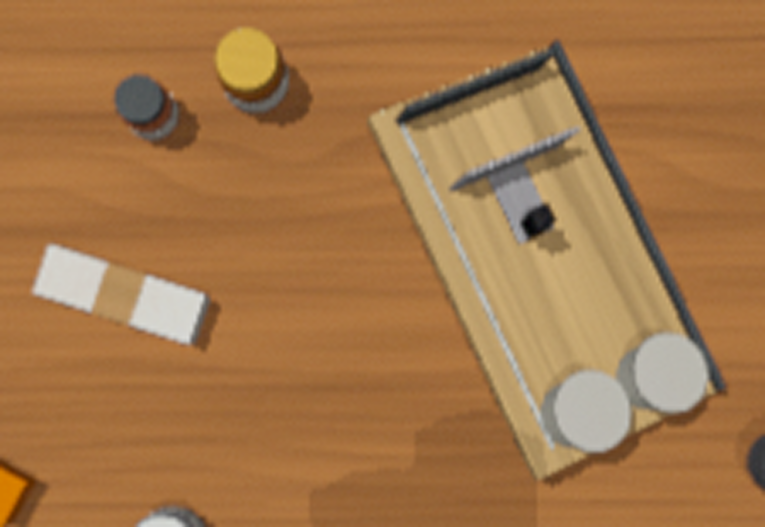

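Run:
```python
from h import *
np.set_printoptions(precision=4,suppress=True)
p,d,P=snap("top")
m=np.zeros(d.shape,bool);m[118:255,252:368]=1
m&=~np.isnan(P[...,2])
# board plane: iterative
b=m&(P[...,2]>.03)&(P[...,2]<.1)
pts=P[b]
for _ in range(15):
    A=np.c_[pts[:,:2],np.ones(len(pts))];c=np.linalg.lstsq(A,pts[:,2],rcond=None)[0]
    Q=P[b];e=Q[:,2]-np.c_[Q[:,:2],np.ones(len(Q))]@c
    pts=Q[np.abs(e)<.006]
n=np.array([-c[0],-c[1],1]);n/=np.linalg.norm(n)
print("slope",np.degrees(np.arccos(n[2])),len(pts))
yaw=np.arctan2(n[1],n[0]);print("yaw of x",np.degrees(yaw))
# outline from height>25mm, low points of the board region only
bw=(b&(P[...,2]<.1)).astype(np.uint8)
nn,l,st,_=cv2.connectedComponentsWithStats(bw);i=1+st[1:,4].argmax()
R=P[(l==i)]
e=R[:,2]-np.c_[R[:,:2],np.ones(len(R))]@c
R=R[np.abs(e)<.006]
print("rect",cv2.minAreaRect((R[:,:2]*1000).astype(np.float32)))
for yw in np.degrees(yaw)+np.array([-2,-1,0,1,2]):
    a=np.radians(yw);ex=np.array([np.cos(a),np.sin(a)]);ey=np.array([-ex[1],ex[0]])
    sx=R[:,:2]@ex;sy=R[:,:2]@ey
    print(yw,np.percentile(sx,[.5,99.5])*1e3,np.percentile(sy,[.5,99.5])*1e3)
print("plane",c)
```

```text
slope 15.923758713218575 5324
yaw of x -66.72826252609157
rect ((532.2232666015625, -137.1090087890625), (372.7200927734375, 204.6979217529297), 23.5809268951416)
-68.72826252609157 [216.7626 418.5401] [260.9197 625.5921]
-67.72826252609157 [226.5931 424.5978] [256.0078 621.1978]
-66.72826252609157 [235.4719 431.0099] [250.7618 616.6871]
-65.72826252609157 [242.5864 438.99  ] [245.0265 611.9925]
-64.72826252609157 [248.1584 447.9492] [239.2413 605.7365]
plane [-0.1127  0.2621  0.1565]
```

```bash
cat >> h.py <<'E'
YAW=np.radians(-66.7);
def deckR(yaw=YAW):
    return Ro.from_euler('z',yaw).as_matrix()@Ro.from_euler('y',np.radians(16)).as_matrix()
E
python3 - <<'E'
from h import *
np.set_printoptions(precision=4,suppress=True)
a=YAW;ex=np.array([np.cos(a),np.sin(a)]);ey=np.array([-ex[1],ex[0]])
c=[-0.1127,0.2621,0.1565]
sy=.4187
# x: z=.06
f=lambda s:(ex*s+ey*sy)@c[:2]+c[2]
from scipy.optimize import brentq
s=brentq(lambda s:f(s)-.06,0,1);O=np.r_[ex*s+ey*sy,.06];print("O",O, "sx",s)
R=deckR()
p,d,P=snap("top")
img=cv2.cvtColor(p,cv2.COLOR_RGB2BGR);S=3.4;u0,v0=240,110
img=cv2.resize(img[110:265,240:400],None,fx=S*1.3,fy=S*1.3,interpolation=cv2.INTER_CUBIC);S*=1.3
def line(pts,col):
    q=proj("top",np.array(pts)@R.T+O); q=((q+.5-[u0,v0])*S).astype(int);cv2.polylines(img,[q.reshape(-1,1,2)],True,col,1)
z=0
line([[-.1,-.17,0],[.1,-.17,0],[.1,.2,0],[-.1,.2,0]],(0,0,255))
line([[-.08,.18,.045],[.08,.18,.045],[.08,.188,.045],[-.08,.188,.045]],(255,0,0))
line([[-.06,.15,.055],[.06,.15,.055],[.06,.145,.055],[-.06,.145,.055]],(0,255,0))
for x in(-.045,.04): line([[x+.036*np.cos(t),-.13+.036*np.sin(t),.052] for t in np.linspace(0,6.28,30)],(255,0,255))
cv2.imwrite("pics/fit.png",img)
# residual: points in deck frame for post
q=(P[100:265,240:400].reshape(-1,3)-O)@R
w=P[100:265,240:400].reshape(-1,3)
k=(w[:,2]>.135)&(np.abs(q[:,0])<.09)&(q[:,1]>-.08)
print("post",w[k].round(4),q[k].round(3))
E
```

```text
O [ 0.5184 -0.1453  0.06  ] sx 0.3384772071151273
post [[ 0.5983 -0.0609  0.1358]
 [ 0.5689 -0.1254  0.1439]
 [ 0.5689 -0.1284  0.1437]
 [ 0.5658 -0.1192  0.1454]
 [ 0.5661 -0.1225  0.1428]
 [ 0.5654 -0.1248  0.1474]
 [ 0.5658 -0.1282  0.144 ]
 [ 0.5635 -0.1137  0.1408]
 [ 0.5628 -0.1161  0.1454]
 [ 0.5628 -0.1192  0.1448]
 [ 0.5627 -0.1221  0.1454]
 [ 0.5632 -0.1255  0.1418]
 [ 0.5631 -0.1284  0.1423]
 [ 0.5628 -0.1311  0.1442]
 [ 0.5612 -0.1114  0.1353]
 [ 0.5599 -0.1132  0.1449]
 [ 0.5601 -0.1164  0.1428]
 [ 0.5601 -0.1194  0.1428]
 [ 0.5597 -0.122   0.1457]
 [ 0.5602 -0.1255  0.1415]
 [ 0.5598 -0.1281  0.1444]
 [ 0.5598 -0.1311  0.1441]
 [ 0.5574 -0.1136  0.1413]
 [ 0.5571 -0.1163  0.1433]
 [ 0.5571 -0.1193  0.1431]
 [ 0.5573 -0.1225  0.141 ]
 [ 0.5565 -0.1247  0.1469]
 [ 0.5567 -0.1279  0.1447]
 [ 0.5569 -0.1311  0.1431]
 [ 0.5568 -0.1341  0.1434]
 [ 0.5546 -0.1137  0.1392]
 [ 0.554  -0.1162  0.1436]
 [ 0.5538 -0.1189  0.1452]
 [ 0.554  -0.1222  0.1433]
 [ 0.5534 -0.1246  0.1472]
 [ 0.5538 -0.128   0.144 ]
 [ 0.5535 -0.1306  0.1462]
 [ 0.5538 -0.1339  0.1439]
 [ 0.5516 -0.1167  
[... 704 characters left out ...]
81]
 [-0.024  0.046  0.078]
 [-0.023  0.045  0.081]
 [-0.02   0.044  0.082]
 [-0.036  0.048  0.074]
 [-0.034  0.047  0.077]
 [-0.031  0.046  0.078]
 [-0.028  0.045  0.076]
 [-0.028  0.043  0.082]
 [-0.024  0.042  0.081]
 [-0.021  0.041  0.081]
 [-0.018  0.04   0.082]
 [-0.036  0.046  0.072]
 [-0.035  0.044  0.077]
 [-0.033  0.043  0.079]
 [-0.03   0.042  0.078]
 [-0.029  0.04   0.082]
 [-0.025  0.039  0.08 ]
 [-0.023  0.038  0.083]
 [-0.02   0.037  0.082]
 [-0.034  0.042  0.072]
 [-0.034  0.04   0.077]
 [-0.033  0.039  0.082]
 [-0.03   0.038  0.081]
 [-0.026  0.037  0.079]
 [-0.021  0.036  0.075]
 [-0.036  0.039  0.074]
 [-0.035  0.038  0.077]
 [-0.033  0.036  0.079]
 [-0.028  0.035  0.075]]
```

View pics/fit.png

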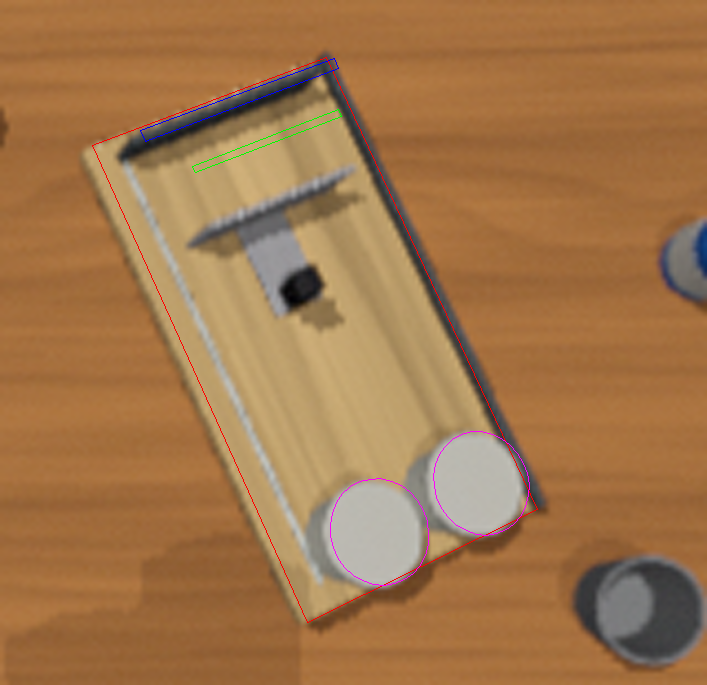

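Board pose, plate and post are located. The overlay agrees to about 3 mm. The post top is near (0.557, -0.124, 0.144), so the divider is about 40 mm open. Next I'll work out the approach to the post.

```bash
cat >> h.py <<'E'
O=np.array([.5184,-.1453,.06])
def go(x,y,z,yaw):
    s=r.get_state();Rt=Ro.from_euler('xyz',s["ee_rot"],degrees=True).as_matrix()
    dl=np.array([x,y,z])-s["ee_pos"];t=Rt.T@dl/.03
    dy=(yaw-s["ee_rot"][2]+180)%360-180
    print("shift",t.round(3),"turn(rad)",round(-np.radians(dy),3),"rows>=",np.linalg.norm(dl)/.0417,abs(dy)/7.16,"t",s["t"])
E
python3 - <<'E'
from h import *
go(.557,-.1235,.22,-156.7)
E
```

```text
shift [-16.93   -1.251 -13.003] turn(rad) -0.152 rows>= 15.384142711748538 1.2149485983548018 t 0.65
```

>>> apply_moves --pt "60 -4 -1.25 -3 -0.1" --pt "60 -16.9 -1.25 -13 -0.15" --pt "60 -16.9 -1.25 -13 -0.15" --pt "60 -16.9 -1.25 -13 -0.15" --pt "60 -16.9 -1.25 -13 -0.15" --pt "60 -16.9 -1.25 -13 -0.15" --pt "60 -16.9 -1.25 -13 -0.15" --pt "60 -16.9 -1.25 -13 -0.15" --pt "60 -16.9 -1.25 -13 -0.15" --pt "60 -16.9 -1.25 -13 -0.15" --pt "60 -16.9 -1.25 -13 -0.15" --pt "60 -16.9 -1.25 -13 -0.15"

```text
t: 1.65
ee_pos: [0.4705, -0.2337, 0.214]
ee_rot: [-90.0, 0.0, -156.8]
force: [0.3, -1.1, -0.3]
width: 0.638
```

Run:
```python
from h import *
print(r.get_state()["ee_pos"],r.get_state()["ee_rot"])
go(.557,-.1235,.22,-156.7)
```

```text
[ 0.4705193  -0.23373604  0.21397235] [-8.99540658e+01  2.33103064e-02 -1.56811894e+02]
shift [-4.097 -0.201 -2.242] turn(rad) -0.002 rows>= 3.363067118875951 0.015627603289610874 t 1.65
```

>>> apply_moves --pt "60 -4.1 0 -2.25 0" --pt "60 -4.1 0 -2.25 0" --pt "60 -4.1 0 -2.25 0" --pt "60 -4.1 0 -2.25 0" --pt "60 -4.1 0 -2.25 0" --pt "60 -4.1 0 -2.25 0"

```text
t: 2.15
ee_pos: [0.5561, -0.1246, 0.2134]
ee_rot: [-90.0, -0.0, -156.7]
force: [0.5, -0.1, -0.9]
width: 0.635
```

Run:
```python
from h import *
p,d,P=snap("side","side1")
p2=cv2.resize(p[150:330,180:400],None,fx=3.4,fy=3.2,interpolation=cv2.INTER_CUBIC)
cv2.imwrite("pics/side1c.png",cv2.cvtColor(p2,cv2.COLOR_RGB2BGR))
print(r.get_state()["ee_pos"],r.get_state()["ee_rot"])
go(.557,-.1235,.115,-156.7)
```

```text
[ 0.55569665 -0.12538924  0.21339258] [-8.99958808e+01 -2.94046081e-02 -1.56799563e+02]
shift [-0.066  3.28  -0.041] turn(rad) -0.002 rows>= 2.3601762028201154 0.013905384521666614 t 2.2
```

View pics/side1c.png

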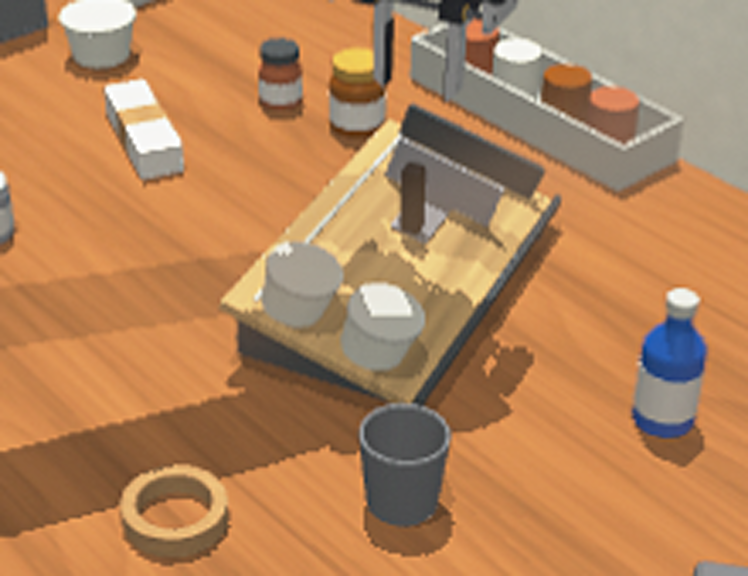

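The side view shows the fingers at (385,50) and (455,60), straddling above the post at (413,195). I'll cross-check the post's position in the side camera.

Run:
```python
from h import *
np.set_printoptions(precision=4,suppress=True)
q=proj("side",[[.557,-.1235,.144]])[0];print(q, (q-[180,150])*[3.4,3.2])
p,d,P=snap("side")
g=p.astype(int).sum(2)
print("dark px:")
m=(g<200);m[:185]=0;m[225:]=0;m[:,:290]=0;m[:,315:]=0
for v in range(196,224):
    u=np.where(m[v])[0]
    if len(u):print(v,u.min(),u.max(),P[v,u].mean(0))
```

```text
[301.1921 200.9984] [412.053  163.1948]
dark px:
196 308 310 [ 0.6663 -0.0479  0.0794]
197 309 310 [ 0.6697 -0.0472  0.0733]
198 311 311 [ 0.6701 -0.0547  0.0726]
201 300 301 [ 0.5577 -0.1194  0.1416]
202 299 304 [ 0.5571 -0.125   0.1408]
203 298 304 [ 0.5516 -0.1287  0.1411]
204 298 304 [ 0.549  -0.1316  0.1398]
205 298 304 [ 0.55   -0.1307  0.1348]
206 298 304 [ 0.5486 -0.1323  0.1323]
207 298 304 [ 0.5494 -0.1316  0.1276]
208 298 304 [ 0.5492 -0.1319  0.1238]
209 298 304 [ 0.5488 -0.1326  0.1204]
210 298 304 [ 0.5487 -0.1329  0.1165]
211 299 304 [ 0.5533 -0.133   0.1105]
212 299 304 [ 0.5514 -0.1304  0.1059]
```

>>> apply_moves --pt "60 0 1.4 0 0" --pt "60 0 2.6 0 0" --pt "60 0 3.3 0 0" --pt "60 0 3.3 0 0" --pt "0 0 3.3 0 0" --pt "0 0 3.3 0 0" --pt "0 0 3.3 0 0" --pt "0 0 3.3 0 0" --pt "0 0 3.3 0 0" --pt "0 0 3.3 0 0"

```text
t: 3.08
ee_pos: [0.5565, -0.1252, 0.1155]
ee_rot: [-90.0, 0.1, -156.8]
force: [-1.3, 5.3, 4.2]
width: 0.25
```

>>> apply_moves --pt "0 0 0 0 0" --pt "0 0 0 0 0" --pt "0 0.5 0 0 0" --pt "0 1.0 0 0 0" --pt "0 1.5 0 0 0" --pt "0 2.0 0 0 0" --pt "0 2.5 0 0 0" --pt "0 2.9 0 0 0" --pt "0 3.1 0 0 0" --pt "0 3.2 0 0 0" --pt "0 3.2 0 0 0"

```text
t: 4.0
ee_pos: [0.4673, -0.1629, 0.1153]
ee_rot: [-90.0, -0.0, -156.8]
force: [-2.6, 3.3, 7.7]
width: 0.208
```

Moved 97 mm. Now I'll creep to the stop.

>>> apply_moves --pt "0 0.1 0 0 0" --pt "0 0.2 0 0 0" --pt "0 0.2 0 0 0"

```text
t: 4.25
ee_pos: [0.4659, -0.1635, 0.1153]
ee_rot: [-90.0, 0.6, -156.9]
force: [13.2, 9.0, -0.9]
width: 0.208
```

>>> apply_moves --pt "0 0.1 0 0 0" --pt "0 0.2 0 0 0" --pt "0 0.2 0 0 0"

```text
t: 4.5
ee_pos: [0.4645, -0.1642, 0.1154]
ee_rot: [-89.9, 1.3, -157.0]
force: [29.1, 14.6, -9.9]
width: 0.205
```

The force has risen to about 33 N, so it's against the stop. I'll release and rise.

>>> apply_moves --pt "0 -0.3 0 0 0" --pt "0 -0.38 0 0 0" --pt "60 -0.38 0 0 0" --pt "60 -0.38 0 0 0" --pt "60 -0.38 0 0 0" --pt "60 -0.38 0 0 0" --pt "60 -0.38 -1.3 0 0" --pt "60 -0.38 -2.6 0 0" --pt "60 -0.38 -4 0 0"

```text
t: 5.25
ee_pos: [0.466, -0.1628, 0.2342]
ee_rot: [-90.1, -0.1, -156.8]
force: [0.9, -1.5, -0.5]
width: 0.632
```

Run:
```python
from h import *
print(r.get_state())
# above carton centre, grasp in middle
go(.4998,.2733,.25,-109)
```

```text
{'t': 5.25, 'joint_pos': array([-3.24330537e+01, -9.74510249e+00,  1.08289828e+02, -2.45399467e-02,
        8.16359534e+01,  3.44068858e+01]), 'joint_vel': array([-6.85062790e-02, -2.31879317e+01, -3.41539225e+01, -1.78583419e-02,
        5.51274579e+01, -2.20709134e-02]), 'joint_torque': array([ 3.84387234e-01, -2.36505443e+01, -2.95417839e+01,  6.44709938e-02,
       -6.64710067e-01, -5.61435110e-03]), 'ee_pos': array([ 0.46598682, -0.16284423,  0.23423075]), 'ee_rot': array([-9.01353562e+01, -1.22117608e-01, -1.56836187e+02]), 'force': array([ 0.87937815, -1.48667307, -0.49414917]), 'wrist_torque': array([-0.0675079 , -0.08924206, -0.02736433]), 'width': 0.6321490972607069}
shift [ -6.754  -0.51  -12.924] turn(rad) -0.835 rows>= 10.497293140817261 6.681031754965959 t 5.25
```

>>> apply_moves --pt "80 -6.75 -0.5 -12.9 -0.83" --pt "80 -6.75 -0.5 -12.9 -0.83" --pt "80 -6.75 -0.5 -12.9 -0.83" --pt "80 -6.75 -0.5 -12.9 -0.83" --pt "80 -6.75 -0.5 -12.9 -0.83" --pt "80 -6.75 -0.5 -12.9 -0.83" --pt "80 -6.75 -0.5 -12.9 -0.83" --pt "80 -6.75 -0.5 -12.9 -0.83" --pt "80 -6.75 -0.5 -12.9 -0.83" --pt "80 -6.75 -0.5 -12.9 -0.83" --pt "80 -6.75 -0.5 -12.9 -0.83" --pt "80 -6.75 -0.5 -12.9 -0.83"

```text
t: 6.25
ee_pos: [0.5006, 0.2755, 0.2488]
ee_rot: [-90.0, 0.0, -109.0]
force: [-0.7, 0.1, -0.2]
width: 0.852
```

Run:
```python
from h import *
np.set_printoptions(precision=4,suppress=True)
p,d,P=snap("side","side2")
p2=cv2.resize(p[90:330,120:400],None,fx=2.5,fy=2.5,interpolation=cv2.INTER_CUBIC)
cv2.imwrite("pics/side2c.png",cv2.cvtColor(p2,cv2.COLOR_RGB2BGR))
# carton from side depth
m=(P[...,2]>.034)&(P[...,2]<.05)&(np.hypot(P[...,0]-.5,P[...,1]-.273)<.1)
print(m.sum(),cv2.minAreaRect((P[m][:,:2]*1000).astype(np.float32)))
s=r.get_state();print(s["ee_pos"],s["ee_rot"],s["wrist_torque"])
go(.4998,.2733,.008,-109)
```

```text
269 ((495.8738708496094, 267.4166259765625), (164.7996368408203, 51.653202056884766), 70.45379638671875)
[0.5006 0.2735 0.2486] [ -90.0202   -0.0509 -109.0837] [-0.0455 -0.0468  0.009 ]
shift [ 0.009  8.021 -0.021] turn(rad) -0.001 rows>= 5.7704026722254 0.011686202925712187 t 6.3
```

View pics/side2c.png

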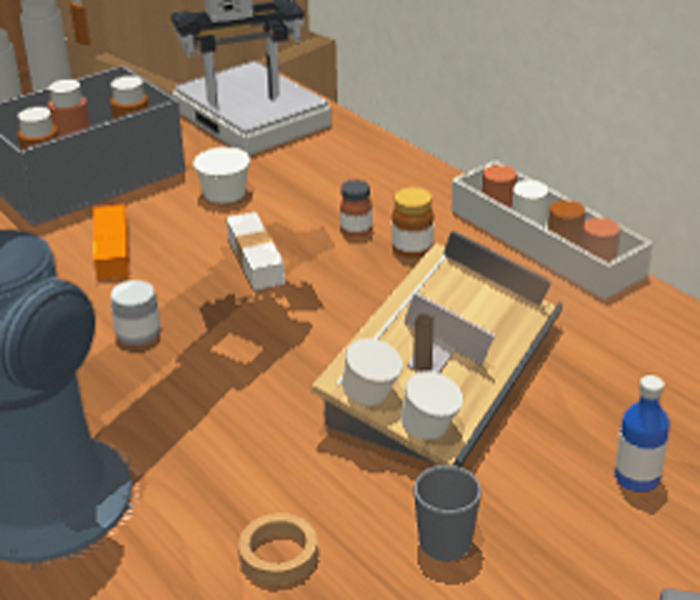

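The divider is open, with the plate at (450,330) next to the tubs, and the gripper is above the carton at (257,250). I'll grasp the carton at the middle and lift it a little.

>>> apply_moves --pt "85 0.1 1.4 -0.03 0" --pt "85 0.1 2.8 -0.03 0" --pt "85 0.1 4.2 -0.03 0" --pt "85 0.1 5.6 -0.03 0" --pt "85 0.1 6.8 -0.03 0" --pt "85 0.1 7.5 -0.03 0" --pt "85 0.1 8 -0.03 0" --pt "40 0.1 8 -0.03 0" --pt "40 0.1 8 -0.03 0" --pt "40 0.1 8 -0.03 0" --pt "40 0.1 8 -0.03 0" --pt "40 0.1 8 -0.03 0"

```text
t: 7.3
ee_pos: [0.5004, 0.27, 0.0109]
ee_rot: [-89.9, 0.1, -109.3]
force: [0.1, 0.6, -0.1]
width: 0.588
```

>>> apply_moves --pt "40 0 0 0 0" --pt "40 0 0 0 0" --pt "40 0 -0.5 0 0" --pt "40 0 -1 0 0" --pt "40 0 -1.5 0 0" --pt "40 0 -2 0 0" --pt "40 0 -2 0 0" --pt "40 0 -2 0 0"

```text
t: 7.97
ee_pos: [0.4994, 0.27, 0.0694]
ee_rot: [-89.9, 0.0, -109.2]
force: [-1.2, -0.4, -3.1]
width: 0.526
```

Run:
```python
from h import *
np.set_printoptions(precision=4,suppress=True)
p,d,P=snap("side","side3")
p2=cv2.resize(p[120:240,150:290],None,fx=5,fy=5,interpolation=cv2.INTER_CUBIC)
cv2.imwrite("pics/side3c.png",cv2.cvtColor(p2,cv2.COLOR_RGB2BGR))
s=r.get_state();print(s["ee_pos"],s["ee_rot"],s["force"],s["wrist_torque"],s["width"])
Rt=Ro.from_euler('xyz',s["ee_rot"],degrees=True).as_matrix()
print("torque tool",Rt.T@s["wrist_torque"])
```

```text
[0.4985 0.2697 0.0683] [ -90.0416   -0.0317 -109.244 ] [ 0.0917 -0.5618 -3.2419] [ 0.0388 -0.1052 -0.0333] 0.5292096072193003
torque tool [0.0865 0.0333 0.0714]
```

View pics/side3c.png

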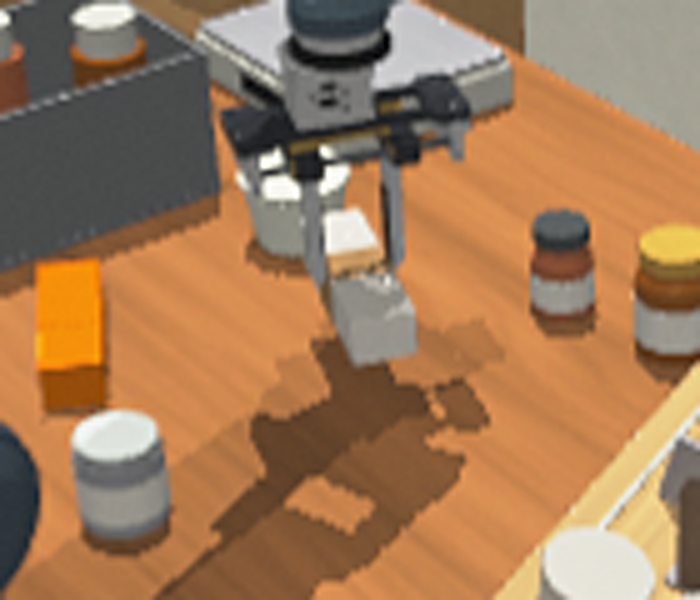

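Run:
```python
from h import *
np.set_printoptions(precision=4,suppress=True)
for c in("side","top"):
    p,d,P=snap(c)
    a=np.radians(-109.2);ex=np.array([np.cos(a),np.sin(a)])
    rel=P[...,:2]-[.4985,.2697];u=rel@ex;w=rel@[-ex[1],ex[0]]
    m=(np.abs(w)<.022)&(np.abs(u)<.1)&(P[...,2]>.012)&(P[...,2]<.14)
    for lo in np.arange(-.1,.1,.02):
        k=m&(u>=lo)&(u<lo+.02)
        if k.sum():print(c,lo.round(2),k.sum(),np.percentile(P[k][:,2],[10,50,90]))
s=r.get_state();print(s["wrist_torque"],s["ee_pos"])
```

```text
side -0.1 2 [0.0927 0.0939 0.0952]
side -0.08 19 [0.0938 0.0967 0.0987]
side -0.06 21 [0.0925 0.0963 0.0977]
side -0.04 19 [0.0926 0.0954 0.0984]
side -0.02 30 [0.0946 0.097  0.099 ]
side 0.0 34 [0.0934 0.0964 0.0984]
side 0.02 31 [0.0925 0.0953 0.0989]
side 0.04 33 [0.0926 0.095  0.0983]
side 0.06 70 [0.0617 0.0892 0.0978]
side 0.08 68 [0.0606 0.0756 0.0936]
top 0.0 34 [0.0966 0.0988 0.102 ]
top 0.02 88 [0.0957 0.0984 0.1013]
top 0.04 92 [0.0955 0.0977 0.1004]
top 0.06 104 [0.0741 0.0967 0.0994]
[ 0.0746 -0.0938 -0.0082] [0.4979 0.2695 0.0675]
```

Run:
```python
from h import *
np.set_printoptions(precision=4,suppress=True)
T=[];F=[]
for i in range(8):
    r.snapshot("side");s=r.get_state();Rt=Ro.from_euler('xyz',s["ee_rot"],degrees=True).as_matrix()
    T.append(Rt.T@s["wrist_torque"]);F.append(s["force"])
print(np.mean(T,0),np.std(T,0),np.mean(F,0)); print(s["ee_pos"],s["ee_rot"])
```

```text
[0.1017 0.01   0.0954] [0.0287 0.0155 0.0178] [ 0.1362  0.0649 -2.8104]
[0.499  0.2698 0.069 ] [ -90.0129   -0.0099 -109.252 ]
```

The wrist moment (+0.10 N m about tool z with 2.8 N load) suggests the heavy end is the tool +x end, which is the near-right one. I'll put the carton down, take an unloaded baseline and regrip near the other end. If I'm right it will swing heavily there.

>>> apply_moves --pt "40 0 0.7 0 0" --pt "40 0 1.4 0 0" --pt "40 0 1.85 0 0" --pt "40 0 1.95 0 0" --pt "40 0 1.98 0 0" --pt "75 0 1.98 0 0" --pt "75 0 1.98 0 0" --pt "75 0 1.98 0 0" --pt "75 0 1.98 0 0" --pt "75 0 1.98 0 0"

```text
t: 9.35
ee_pos: [0.4996, 0.27, 0.0104]
ee_rot: [-89.9, 0.0, -109.3]
force: [-0.3, 0.2, 0.7]
width: 0.794
```

Run:
```python
from h import *
np.set_printoptions(precision=4,suppress=True)
T=[];F=[]
for i in range(8):
    p,d,P=snap("side");s=r.get_state();Rt=Ro.from_euler('xyz',s["ee_rot"],degrees=True).as_matrix()
    T.append(Rt.T@s["wrist_torque"]);F.append(s["force"])
print(np.mean(T,0),np.std(T,0),np.mean(F,0)); print(s["ee_pos"],s["ee_rot"],s["width"])
# carton extent along tool x
a=np.radians(-109.2);ex=np.array([np.cos(a),np.sin(a)])
rel=P[...,:2]-s["ee_pos"][:2];u=rel@ex;w=rel@[-ex[1],ex[0]]
m=(np.abs(w)<.035)&(np.abs(u)<.12)&(P[...,2]>.03)&(P[...,2]<.047)
print(np.percentile(u[m],[1,99]),np.percentile(w[m],[1,99]))
cv2.imwrite("pics/side4.png",cv2.cvtColor(p,cv2.COLOR_RGB2BGR))
```

```text
[ 0.0746  0.0074 -0.0285] [0.0318 0.0351 0.0271] [ 0.1987  0.2314 -0.0924]
[0.4991 0.2698 0.0097] [ -90.0023   -0.0015 -109.2525] 0.7946662095443429
[-0.08    0.0859] [-0.0262  0.0242]
```

The baseline gives a difference of +0.12 N m, which is 42 mm × 2.8 N, so the heavy end is tool +x. I'll regrip 62 mm towards the light end.

>>> apply_moves --pt "75 -1 0.1 0 0" --pt "75 -2.05 0.1 0 0" --pt "75 -2.05 0.1 0 0" --pt "75 -2.05 0.1 0 0" --pt "40 -2.05 0.1 0 0" --pt "40 -2.05 0.1 0 0" --pt "40 -2.05 0.1 0 0" --pt "40 -2.05 0.1 0 0" --pt "40 -2.05 0.1 0 0" --pt "40 -2.05 0.1 0 0" --pt "40 -2.05 0.1 0 0"

```text
t: 10.67
ee_pos: [0.5192, 0.3272, 0.0068]
ee_rot: [-90.0, -0.1, -109.3]
force: [-2.1, -3.2, 1.9]
width: 0.528
```

>>> apply_moves --pt "40 0 -0.5 0 0" --pt "40 0 -1 0 0" --pt "40 0 -1.7 0 0" --pt "40 0 -2.4 0 0" --pt "40 0 -3.1 0 0" --pt "40 0 -3.8 0 0" --pt "40 0 -4.5 0 0" --pt "40 0 -5.2 0 0" --pt "40 0 -5.9 0 0" --pt "40 0 -6.6 0 0" --pt "40 0 -7 0 0" --pt "40 0 -7 0 0"

```text
t: 11.67
ee_pos: [0.5208, 0.3286, 0.2197]
ee_rot: [-89.8, 0.2, -109.2]
force: [-0.6, 0.7, -3.0]
width: 0.53
```

Run:
```python
from h import *
np.set_printoptions(precision=4,suppress=True)
p,d,P=snap("side")
p2=cv2.resize(p[70:240,130:290],None,fx=3.5,fy=3.5,interpolation=cv2.INTER_CUBIC)
cv2.imwrite("pics/side5c.png",cv2.cvtColor(p2,cv2.COLOR_RGB2BGR))
s=r.get_state();print(s["ee_pos"],s["ee_rot"],s["force"],s["wrist_torque"],s["width"])
```

```text
[0.5199 0.3283 0.2175] [ -89.9175    0.1039 -109.2498] [ 0.1145  0.5623 -2.6425] [ 0.1675 -0.123   0.0441] 0.5263657029284398
```

View pics/side5c.png

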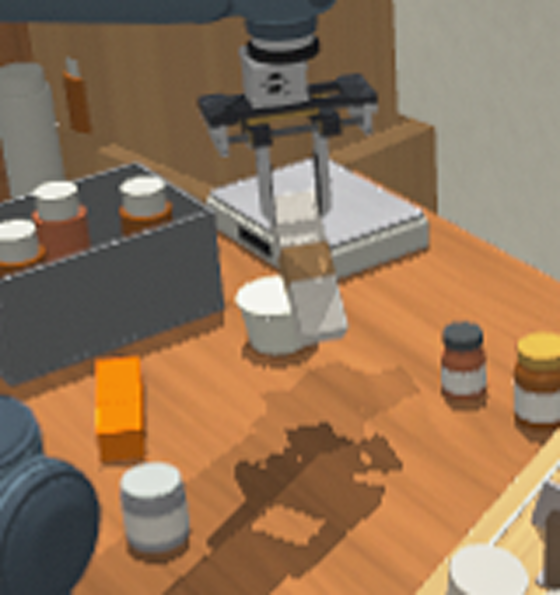

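It sagged a lot: the band is at (305,258) and the heavy end at (320,325), well below the fingers. I'll measure the sag angle.

```bash
cat >> h.py <<'E'
def sag(c="side"):
    p,d,P=snap(c);s=r.get_state();Rt=Ro.from_euler('xyz',s["ee_rot"],degrees=True).as_matrix()
    q=(P.reshape(-1,3)-s["ee_pos"])@Rt
    col=p.reshape(-1,3).astype(int)
    m=(np.abs(q[:,2])<.028)&(q[:,0]>-.06)&(q[:,0]<.2)&(q[:,1]>-.06)&(q[:,1]<.17)&(P.reshape(-1,3)[:,2]>.02)
    Q=q[m];np.save("q.npy",Q)
    # principal rect in tool x-y
    print("n",len(Q),cv2.minAreaRect((Q[:,:2]*1000).astype(np.float32)))
    Q=Q[np.abs(Q[:,2])<.018]
    for lo in np.arange(-.06,.16,.02):
        k=(Q[:,0]>=lo)&(Q[:,0]<lo+.02)
        if k.sum():print(round(lo+.01,2),k.sum(),np.percentile(Q[k,1],[5,25,50,75,95]).round(3))
E
python3 - <<'E'
from h import *
sag()
sag("top")
E
```

```text
n 654 ((36.04371643066406, 19.426769256591797), (165.2191925048828, 63.462860107421875), 49.38264846801758)
-0.01 40 [-0.045 -0.043 -0.04  -0.036 -0.033]
0.01 64 [-0.036 -0.029 -0.023 -0.018 -0.011]
0.03 65 [-0.014 -0.009 -0.005  0.001  0.007]
0.05 69 [0.003 0.01  0.016 0.022 0.026]
0.07 68 [0.024 0.03  0.037 0.042 0.091]
0.09 86 [0.04  0.051 0.056 0.066 0.083]
0.11 11 [0.056 0.058 0.06  0.063 0.066]
n 843 ((47.52738952636719, 1.5108642578125), (159.64187622070312, 27.13714599609375), 45.8343505859375)
-0.01 33 [-0.047 -0.038 -0.037 -0.034 -0.031]
0.01 125 [-0.032 -0.029 -0.024 -0.018 -0.013]
0.03 116 [-0.013 -0.009 -0.005  0.     0.005]
0.05 113 [0.005 0.01  0.015 0.02  0.026]
0.07 108 [0.026 0.031 0.036 0.04  0.045]
0.09 86 [0.046 0.05  0.052 0.058 0.061]
```

It sagged to about 46° and stopped on pad friction. I need about 74° (16° short of hanging plumb, which matches the slope), so I'll ratchet it with short jerks up and in tool +x.

>>> apply_moves --pt "40 0.9 -0.9 0 0" --pt "40 0.9 -0.9 0 0" --pt "40 0.6 -0.9 0 0" --pt "40 0.3 -0.9 0 0" --pt "40 0 -0.9 0 0" --pt "40 0 -0.9 0 0" --pt "40 0.9 -1.8 0 0" --pt "40 0.9 -1.8 0 0" --pt "40 0.9 -1.8 0 0"

```text
t: 12.57
ee_pos: [0.5113, 0.303, 0.2718]
ee_rot: [-89.9, 0.1, -109.3]
force: [-1.2, 0.6, -2.8]
width: 0.527
```

Run:
```python
from h import *
sag()
print(r.get_state()["ee_pos"],r.get_state()["width"])
```

```text
n 668 ((10.431047439575195, 28.217193603515625), (163.65330505371094, 63.61445236206055), 69.58475494384766)
-0.01 48 [-0.048 -0.042 -0.038 -0.031 -0.018]
0.01 121 [-0.036 -0.023 -0.011  0.002  0.013]
0.03 118 [0.007 0.019 0.03  0.041 0.059]
0.05 111 [0.044 0.061 0.072 0.082 0.091]
0.07 14 [0.077 0.088 0.09  0.092 0.094]
[0.51063324 0.30282691 0.2706106 ] 0.5268929322218708
```

>>> apply_moves --pt "40 0.9 -0.9 0 0" --pt "40 0.9 -0.9 0 0" --pt "40 0.6 -0.9 0 0" --pt "40 0.3 -0.9 0 0" --pt "40 0 -0.9 0 0" --pt "40 0 -0.9 0 0" --pt "40 1.2 -1.5 0 0" --pt "40 1.2 -1.5 0 0" --pt "40 1.2 -1.5 0 0"

```text
t: 13.37
ee_pos: [0.499, 0.2685, 0.3163]
ee_rot: [-89.9, 0.1, -109.3]
force: [0.3, 2.1, -2.8]
width: 0.526
```

Run:
```python
from h import *
sag()
print(r.get_state()["ee_pos"],r.get_state()["width"])
```

```text
n 712 ((7.918877601623535, 28.180809020996094), (166.5354461669922, 56.50761413574219), 74.9206314086914)
-0.03 3 [-0.042 -0.04  -0.038 -0.037 -0.037]
-0.01 56 [-0.047 -0.043 -0.039 -0.031 -0.015]
0.01 154 [-0.033 -0.017 -0.004  0.01   0.028]
0.03 160 [0.021 0.037 0.051 0.065 0.084]
0.05 65 [0.07  0.082 0.09  0.096 0.102]
[0.49874412 0.26882563 0.31559681] 0.5265569711753287
```

Run:
```python
from h import *
np.set_printoptions(precision=4,suppress=True)
R=deckR()
for c in("side","top"):
    p,d,P=snap(c)
    q=(P.reshape(-1,3)-O)@R;q=q[~np.isnan(q[:,0])]
    k=(np.abs(q[:,0])<.075)&(q[:,1]>.15)&(q[:,1]<.21)&(q[:,2]>.012)&(q[:,2]<.06)
    w=q[k];print(c,"wall n",len(w))
    for lo in np.arange(.01,.06,.01):
        j=(w[:,2]>=lo)&(w[:,2]<lo+.01)
        if j.sum():print(" z",lo.round(2),j.sum(),"y",np.percentile(w[j,1],[5,50,95]),"x",np.percentile(w[j,0],[5,95]))
    for lo in (-.07,-.035,0,.035):
        j=(w[:,0]>=lo)&(w[:,0]<lo+.035)&(w[:,2]>.015)&(w[:,2]<.04)
        if j.sum():print(" x",lo,j.sum(),np.median(w[j,1]))
    k=(np.abs(q[:,0])<.075)&(q[:,1]>.02)&(q[:,1]<.15)
    print(" floor z",np.percentile(q[k,2],[10,50,90]))
    k=(np.abs(q[:,0])<.055)&(q[:,1]>-.03)&(q[:,1]<.04)&(q[:,2]>.015)&(q[:,2]<.06)
    print(" plate",k.sum(),np.percentile(q[k,1],[2,25,50,75,98]))
    k=(q[:,2]>.02)&(q[:,2]<.06)&(q[:,1]>.16)&(q[:,1]<.2);print(" wall x ext",np.percentile(q[k,0],[1,99]))
a=R@[-.007,.149,.1415]+O;print("G final",a,"TCP",a-[0,0,.019])
t=a-[0,0,.019];go(t[0],t[1],.34,113.3)
```

```text
side wall n 321
 z 0.01 68 y [0.1734 0.1778 0.1826] x [-0.0674  0.0669]
 z 0.02 100 y [0.1728 0.178  0.1834] x [-0.066   0.0675]
 z 0.03 99 y [0.1732 0.1788 0.1852] x [-0.0677  0.0696]
 z 0.04 54 y [0.1732 0.1792 0.1837] x [-0.0654  0.0606]
 x -0.07 57 0.1782371032844103
 x -0.035 57 0.17801025755134922
 x 0 52 0.17848263145364146
 x 0.035 59 0.179292020144623
 floor z [-0.0062 -0.0027  0.0003]
 plate 302 [0.0021 0.0051 0.0067 0.0086 0.0122]
 wall x ext [-1.6405  0.431 ]
top wall n 187
 z 0.01 19 y [0.1813 0.1822 0.1829] x [-0.0621  0.0636]
 z 0.02 30 y [0.1811 0.1823 0.1833] x [-0.0634  0.0658]
 z 0.03 23 y [0.1814 0.1818 0.1827] x [-0.0654  0.0601]
 z 0.04 115 y [0.1819 0.1852 0.1896] x [-0.0672  0.0626]
 x -0.07 17 0.18157347522024295
 x -0.035 13 0.18203619224588607
 x 0 16 0.1823545498511809
 x 0.035 15 0.18270785999571015
 floor z [-0.0028 -0.0002  0.0023]
 plate 67 [0.0105 0.0116 0.013  0.0144 0.0159]
 wall x ext [-0.0857  0.4282]
G final [ 0.668  -0.116   0.1979] TCP [ 0.668  -0.116   0.1789]
shift [10.256 -0.843  9.561] turn(rad) 2.399 rows>= 10.105507453715369 19.200817597207905 t 13.5167
```

Wall face measured at board y 0.178 (side) and 0.182 (top), mean 0.180. The plate face is at about 0.010, so fully open. Now I'll carry the carton over the bay while turning.

>>> apply_moves --pt "40 0.8 -0.8 0.8 0.12" --pt "40 1.7 -0.85 1.6 0.24" --pt "40 2.6 -0.85 2.4 0.36" --pt "40 3.5 -0.85 3.2 0.48" --pt "40 4.3 -0.85 4 0.6" --pt "40 5.2 -0.85 4.8 0.72" --pt "40 6 -0.85 5.6 0.84" --pt "40 6.9 -0.85 6.4 0.96" --pt "40 7.8 -0.85 7.2 1.08" --pt "40 8.6 -0.85 8 1.2" --pt "40 9.4 -0.85 8.8 1.32" --pt "40 10.25 -0.85 9.55 1.44"

```text
t: 14.52
ee_pos: [0.6686, -0.1173, 0.34]
ee_rot: [-90.0, -0.1, 167.9]
force: [-0.1, 0.6, -3.2]
width: 0.523
```

Run:
```python
from h import *
print(r.get_state()["ee_pos"],r.get_state()["joint_pos"])
go(.668,-.116,.34,113.5)
```

```text
[ 0.66859576 -0.11729179  0.33995418] [-1.95079748e+01  1.35678673e+01  7.36582530e+01  2.09978568e-02
  9.28566622e+01  8.25518477e+01]
shift [ 0.028 -0.001 -0.038] turn(rad) 0.95 rows>= 0.03413156007617998 7.603523836515604 t 14.5167
```

>>> apply_moves --pt "40 0.03 0 -0.04 0.12" --pt "40 0.03 0 -0.04 0.24" --pt "40 0.03 0 -0.04 0.36" --pt "40 0.03 0 -0.04 0.48" --pt "40 0.03 0 -0.04 0.6" --pt "40 0.03 0 -0.04 0.72" --pt "40 0.03 0 -0.04 0.84" --pt "40 0.03 0 -0.04 0.95" --pt "40 0.03 0 -0.04 0.95" --pt "40 0.03 0 -0.04 0.95"

```text
t: 15.35
ee_pos: [0.6672, -0.1145, 0.3403]
ee_rot: [-89.9, -0.1, 114.0]
force: [-0.5, 1.3, -3.2]
width: 0.524
```

Run:
```python
from h import *
p,d,P=snap("side")
p2=cv2.resize(p[90:280,220:380],None,fx=3.5,fy=3.1,interpolation=cv2.INTER_CUBIC)
cv2.imwrite("pics/side6c.png",cv2.cvtColor(p2,cv2.COLOR_RGB2BGR))
sag();sag("top")
s=r.get_state();print(s["ee_pos"],s["ee_rot"],s["width"],s["joint_pos"])
```

```text
n 591 ((-8.321617126464844, 29.369586944580078), (174.82913208007812, 57.71585464477539), 79.52781677246094)
-0.05 37 [-0.039 -0.037 -0.034 -0.024 -0.011]
-0.03 69 [-0.044 -0.041 -0.038  0.024  0.052]
-0.01 42 [-0.048 -0.046  0.065  0.086  0.11 ]
0.01 1 [0.061 0.061 0.061 0.061 0.061]
n 16 ((-21.627634048461914, -43.25059127807617), (12.075373649597168, 48.84821319580078), 65.49169921875)
-0.05 4 [-0.041 -0.04  -0.039 -0.038 -0.037]
-0.03 8 [-0.044 -0.042 -0.041 -0.04  -0.039]
[ 0.66716034 -0.11477379  0.34084119] [-8.99766421e+01 -2.45825918e-02  1.13924523e+02] 0.5211574826049079 [-1.93366948e+01  1.32678246e+01  7.39204736e+01  1.89651912e-03
  9.28455590e+01  1.36738871e+02]
```

View pics/side6c.png

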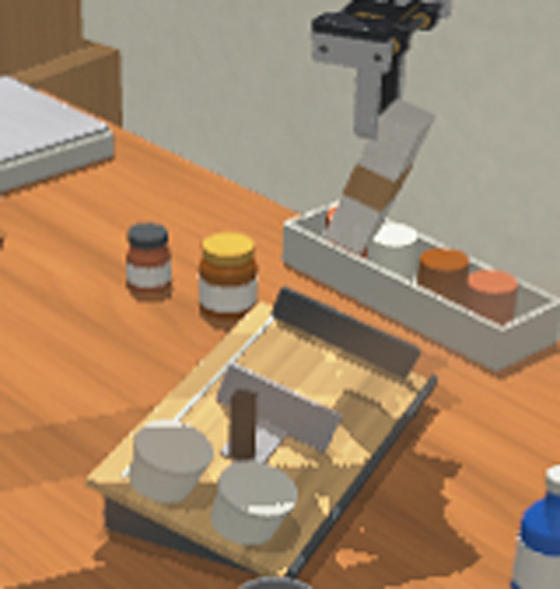

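```bash
cat >> h.py <<'E'
def sag2(c="side"):
    p,d,P=snap(c);s=r.get_state();Rt=Ro.from_euler('xyz',s["ee_rot"],degrees=True).as_matrix()
    q=(P.reshape(-1,3)-s["ee_pos"])@Rt
    m=(np.abs(q[:,2])<.035)&(np.abs(q[:,0])<.09)&(q[:,1]>.004)&(q[:,1]<.17)
    Q=q[m];print(len(Q),"zrange",np.percentile(Q[:,2],[2,50,98]))
    for lo in np.arange(.0,.16,.015):
        k=(Q[:,1]>=lo)&(Q[:,1]<lo+.015)
        if k.sum()>2:print(round(lo+.0075,4),k.sum(),"x",np.percentile(Q[k,0],[2,50,98]).round(4),"z",np.median(Q[k,2]).round(3))
    return Q
E
python3 - <<'E'
from h import *
sag2()
E
```

```text
429 zrange [-0.01824144  0.02604993  0.03160307]
0.0075 43 x [-0.0365 -0.0164  0.0046] z 0.025
0.0225 70 x [-0.0335 -0.0166  0.0091] z 0.026
0.0375 60 x [-0.0287 -0.0101  0.0136] z 0.026
0.0525 61 x [-0.0243 -0.0062  0.019 ] z 0.026
0.0675 57 x [-0.0201 -0.0022  0.0238] z 0.026
0.0825 52 x [-0.0142  0.0039  0.0254] z 0.027
0.0975 59 x [-0.0101  0.0068  0.0317] z 0.026
0.1125 27 x [-0.0054  0.0029  0.0311] z 0.024
```

The carton hangs at 16.5° from plumb with the heavy end down and leaning uphill, which nearly matches the 16° slope. I'll lower it.

>>> apply_moves --pt "40 0 0.7 0 0" --pt "40 0 1.5 0 0" --pt "40 0 2.3 0 0" --pt "40 0 3.1 0 0" --pt "40 0 3.9 0 0" --pt "40 0 4.5 0 0" --pt "40 0 4.9 0 0" --pt "40 0 5.1 0 0" --pt "40 0 5.1 0 0"

```text
t: 16.3
ee_pos: [0.6665, -0.1148, 0.1869]
ee_rot: [-89.9, -0.1, 113.8]
force: [-0.6, 0.1, -3.4]
width: 0.527
```

Run:
```python
from h import *
p,d,P=snap("side")
p2=cv2.resize(p[120:280,220:380],None,fx=3.6,fy=3.6,interpolation=cv2.INTER_CUBIC)
cv2.imwrite("pics/side7c.png",cv2.cvtColor(p2,cv2.COLOR_RGB2BGR))
q=(P.reshape(-1,3)-O)@deckR()
m=(q[:,1]>.1)&(q[:,1]<.178)&(np.abs(q[:,0])<.07)&(q[:,2]<.11)&(q[:,2]>.008)
Q=q[m]
for lo in np.arange(0,.11,.01):
    k=(Q[:,2]>=lo)&(Q[:,2]<lo+.01)
    if k.sum():print(lo.round(2),k.sum(),"x",np.percentile(Q[k,0],[3,97]).round(4),"y",np.percentile(Q[k,1],[5,50,95]).round(4))
s=r.get_state();print(s["ee_pos"],s["ee_rot"],s["force"])
```

```text
0.0 6 x [-0.0343  0.0602] y [0.1731 0.1758 0.1771]
0.01 37 x [-0.0612  0.0642] y [0.1232 0.1745 0.1775]
0.02 56 x [-0.0684  0.0624] y [0.1195 0.1733 0.1772]
0.03 59 x [-0.0612  0.0563] y [0.1166 0.1623 0.1778]
0.04 51 x [-0.0615  0.0511] y [0.1168 0.1244 0.1765]
0.05 26 x [-0.0062  0.0296] y [0.1169 0.121  0.1396]
0.06 33 x [-0.009   0.0301] y [0.1148 0.1215 0.1428]
0.07 29 x [-0.0053  0.0301] y [0.1164 0.1212 0.1451]
0.08 34 x [-0.0064  0.0306] y [0.1176 0.1208 0.1486]
0.09 36 x [-0.008   0.0309] y [0.1177 0.1217 0.1505]
0.1 32 x [-0.0056  0.0309] y [0.1171 0.1218 0.1414]
[ 0.66721029 -0.11504512  0.18845534] [-9.00011809e+01  7.55111487e-04  1.13827815e+02] [ 0.50922827  0.13878602 -2.80471031]
```

View pics/side7c.png

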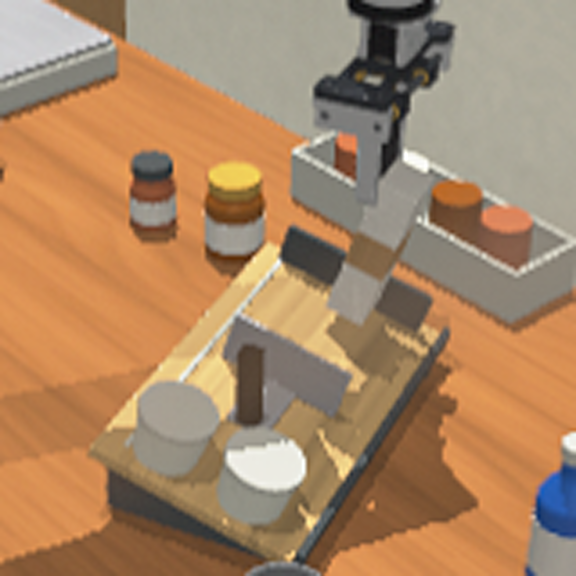

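Carton axis is square to the board at x≈+12 mm, with its far face about 7 mm from the wall. I'll shift it 2 mm nearer and touch down gently.

>>> apply_moves --pt "40 0 0.05 -0.08 0" --pt "40 0 0.1 -0.08 0" --pt "40 0 0.15 -0.08 0" --pt "40 0 0.2 -0.08 0" --pt "40 0 0.2 -0.08 0"

```text
t: 16.77
ee_pos: [0.6692, -0.114, 0.1822]
ee_rot: [-90.0, -0.0, 113.8]
force: [-0.1, 0.5, -3.4]
width: 0.525
```

>>> apply_moves --pt "40 0 0.05 0 0" --pt "40 0 0.1 0 0" --pt "40 0 0.1 0 0"

```text
t: 17.02
ee_pos: [0.6691, -0.114, 0.1788]
ee_rot: [-90.0, -0.0, 113.8]
force: [0.4, 0.1, -2.8]
width: 0.525
```

>>> apply_moves --pt "40 0 0.05 0 0" --pt "40 0 0.1 0 0" --pt "40 0 0.1 0 0"

```text
t: 17.27
ee_pos: [0.669, -0.114, 0.1758]
ee_rot: [-90.0, -0.0, 113.8]
force: [-0.1, 0.5, -3.4]
width: 0.525
```

>>> apply_moves --pt "40 0 0.05 0 0" --pt "40 0 0.1 0 0" --pt "40 0 0.1 0 0"

```text
t: 17.52
ee_pos: [0.6691, -0.114, 0.1728]
ee_rot: [-90.0, -0.0, 113.8]
force: [-0.9, 0.9, -2.7]
width: 0.524
```

>>> apply_moves --pt "40 0 0.05 0 0" --pt "40 0 0.1 0 0" --pt "40 0 0.1 0 0"

```text
t: 17.77
ee_pos: [0.6691, -0.114, 0.1698]
ee_rot: [-90.0, -0.0, 113.8]
force: [-0.0, -0.8, -2.8]
width: 0.524
```

Run:
```python
from h import *
p,d,P=snap("side")
p2=cv2.resize(p[150:240,270:370],None,fx=6,fy=6,interpolation=cv2.INTER_CUBIC)
cv2.imwrite("pics/side8c.png",cv2.cvtColor(p2,cv2.COLOR_RGB2BGR))
s=r.get_state();print(s["ee_pos"],s["force"])
```

```text
[ 0.66910646 -0.11395581  0.16995013] [-0.15540738 -0.37401335 -3.27288958]
```

View pics/side8c.png

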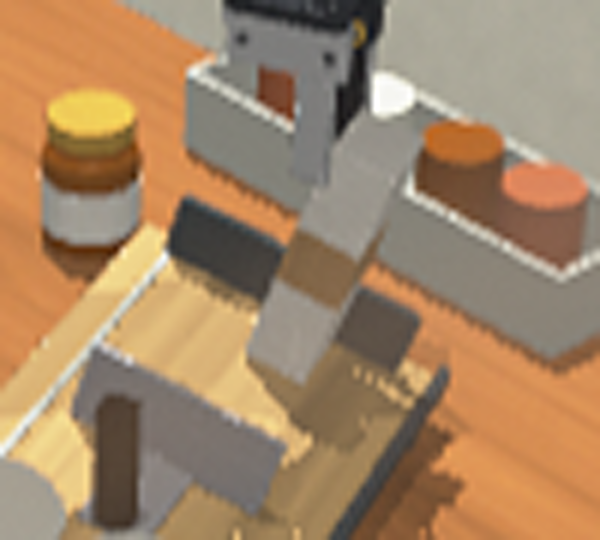

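The base at (275,370) is just above the board in the picture, and contact isn't felt yet. I'll keep creeping down.

>>> apply_moves --pt "40 0 0.07 0 0" --pt "40 0 0.1 0 0" --pt "40 0 0.1 0 0"

```text
t: 18.07
ee_pos: [0.6691, -0.1139, 0.1669]
ee_rot: [-90.0, -0.0, 113.8]
force: [-0.8, -0.2, -2.9]
width: 0.521
```

>>> apply_moves --pt "40 0 0.07 0 0" --pt "40 0 0.1 0 0" --pt "40 0 0.1 0 0"

```text
t: 18.32
ee_pos: [0.6696, -0.1142, 0.1649]
ee_rot: [-90.0, 0.0, 113.8]
force: [-0.5, -0.2, 0.5]
width: 0.525
```

Run:
```python
from h import *
Q=sag2()
F=[]
for i in range(4): r.snapshot("top");F.append(r.get_state()["force"])
print(np.mean(F,0),r.get_state()["ee_pos"])
```

```text
1139 zrange [-0.03224217  0.00450622  0.03319558]
0.0075 37 x [-0.0367 -0.0189  0.0051] z 0.027
0.0225 53 x [-0.0334 -0.0144  0.007 ] z 0.027
0.0375 50 x [-0.0292 -0.0072  0.0152] z 0.027
0.0525 85 x [-0.0241  0.0151  0.0869] z 0.012
0.0675 97 x [-0.0194  0.038   0.0877] z -0.022
0.0825 133 x [-0.0471  0.01    0.0883] z -0.025
0.0975 255 x [-0.0456  0.0518  0.0878] z -0.001
0.1125 119 x [-0.0436 -0.0057  0.0527] z -0.0
0.1275 193 x [-0.0685 -0.0377 -0.0043] z -0.0
0.1425 11 x [-0.0661 -0.056  -0.0409] z -0.002
0.1575 72 x [-0.0893 -0.0737 -0.057 ] z 0.004
[-0.20041336 -0.03483158  1.00690127] [ 0.66962866 -0.11420959  0.16495655]
```

Contact: the force went from -3 N to +1 N, and the tilt of 16.1° is still flush. I'll release.

>>> apply_moves --pt "54 0 0 0 0" --pt "56 0 0 0 0" --pt "60 0 0 0 0" --pt "70 0 0 0 0" --pt "75 0 0 0 0" --pt "75 0 0 0 0"

```text
t: 19.07
ee_pos: [0.6693, -0.114, 0.1642]
ee_rot: [-90.0, -0.0, 113.8]
force: [-0.8, 0.2, -0.2]
width: 0.789
```

Run:
```python
from h import *
Q=sag2()
p,d,P=snap("side")
p2=cv2.resize(p[120:240,240:370],None,fx=5,fy=5,interpolation=cv2.INTER_CUBIC)
cv2.imwrite("pics/side9c.png",cv2.cvtColor(p2,cv2.COLOR_RGB2BGR))
s=r.get_state();print(s["ee_pos"],s["force"],s["width"])
```

```text
1146 zrange [-0.03235146  0.00428297  0.0322226 ]
0.0075 37 x [-0.035  -0.0161  0.0061] z 0.027
0.0225 52 x [-0.0319 -0.0159  0.0099] z 0.026
0.0375 51 x [-0.0268 -0.0044  0.0799] z 0.026
0.0525 97 x [-0.0228  0.0187  0.0895] z -0.008
0.0675 97 x [-0.0248  0.0366  0.088 ] z -0.022
0.0825 141 x [-0.0473  0.0094  0.0876] z -0.024
0.0975 250 x [-0.0465  0.0515  0.0868] z -0.001
0.1125 111 x [-0.0449 -0.0069  0.0433] z 0.006
0.1275 194 x [-0.0694 -0.0396 -0.0068] z -0.0
0.1425 7 x [-0.0666 -0.0629 -0.0454] z -0.015
0.1575 78 x [-0.0892 -0.0746 -0.0582] z -0.001
[ 0.6692378  -0.11400517  0.16420477] [0.54656516 0.33497208 0.44598933] 0.7974401472915069
```

View pics/side9c.png

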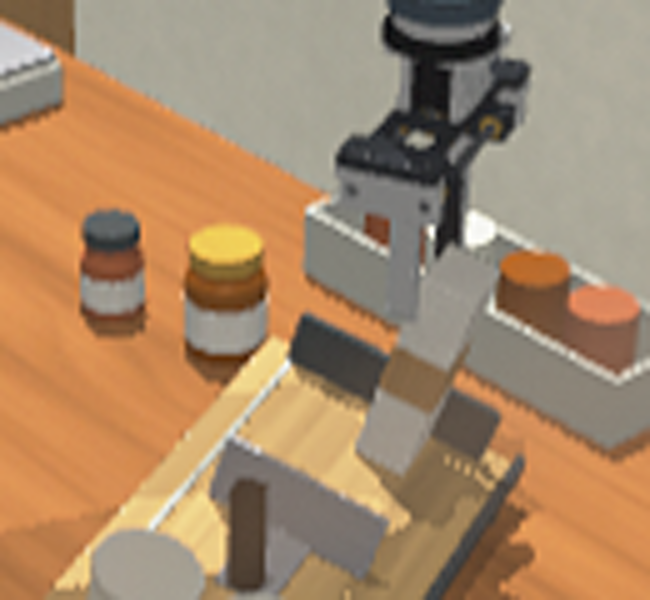

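The carton stands on its own with the fingers open. I'll rise and go to the post.

>>> apply_moves --pt "75 0 -0.6 0 0" --pt "75 0 -1.5 0 0" --pt "75 0 -2.6 0 0" --pt "75 0 -3.8 0 0" --pt "75 0 -5 0 0" --pt "75 0 -6 0 0" --pt "75 0 -6 0 0"

```text
t: 19.75
ee_pos: [0.6718, -0.1148, 0.3536]
ee_rot: [-90.6, 0.5, 113.8]
force: [-0.5, 1.0, 0.6]
width: 0.802
```

Run:
```python
from h import *
p,d,P=snap("side");snap("top","top10")
p2=cv2.resize(p[120:240,240:370],None,fx=5,fy=5,interpolation=cv2.INTER_CUBIC)
cv2.imwrite("pics/side10c.png",cv2.cvtColor(p2,cv2.COLOR_RGB2BGR))
q=(P.reshape(-1,3)-O)@deckR()
m=(q[:,1]>.1)&(q[:,1]<.2)&(np.abs(q[:,0])<.07)&(q[:,2]<.18)&(q[:,2]>.055)
Q=q[m]
for lo in np.arange(.05,.18,.015):
    k=(Q[:,2]>=lo)&(Q[:,2]<lo+.015)
    if k.sum():print(lo.round(3),k.sum(),"x",np.percentile(Q[k,0],[3,97]).round(4),"y",np.percentile(Q[k,1],[5,50,95]).round(4))
# post from side
w=P.reshape(-1,3);col=p.reshape(-1,3).astype(int).sum(1)
k=(col<260)&(np.hypot(w[:,0]-.465,w[:,1]+.163)<.025)&(w[:,2]>.09)&(w[:,2]<.16)
print("post",k.sum(),w[k].mean(0),np.percentile(w[k][:,2],98))
go(.465,-.163,.34,-156.7)
```

```text
0.05 33 x [-0.0025  0.0365] y [0.1196 0.1243 0.1507]
0.065 48 x [-0.0022  0.0369] y [0.119  0.1238 0.1494]
0.08 49 x [-0.0025  0.0362] y [0.1197 0.1235 0.1507]
0.095 51 x [-0.0015  0.0365] y [0.1189 0.1233 0.1562]
0.11 48 x [-0.0013  0.0364] y [0.1195 0.1251 0.1479]
0.125 48 x [-0.0013  0.0362] y [0.1203 0.1259 0.1574]
0.14 75 x [-0.0024  0.0365] y [0.1206 0.1259 0.1727]
0.155 86 x [-0.0018  0.0342] y [0.125  0.1442 0.1702]
post 110 [ 0.46375338 -0.16989983  0.12019096] 0.14222623109487206
shift [1.27  0.185 6.904] turn(rad) -1.562 rows>= 5.052218944607105 12.498193273256945 t 19.85
```

View pics/side10c.png

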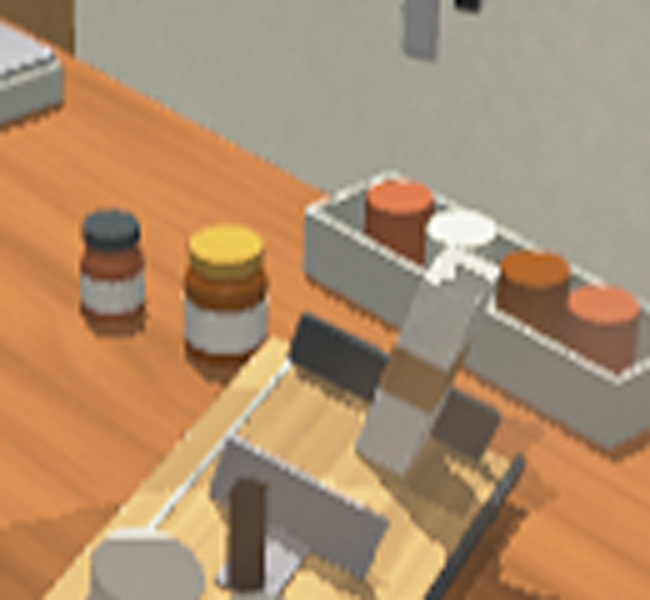

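The carton stands square at board x≈+17 mm, y≈0.124 to 0.174, about 4 mm from the wall. On to the post.

>>> apply_moves --pt "60 0.15 0 0.8 -0.12" --pt "60 0.3 0 1.6 -0.24" --pt "60 0.4 0 2.4 -0.36" --pt "60 0.5 0 3.2 -0.48" --pt "60 0.65 0 4 -0.6" --pt "60 0.8 0 4.8 -0.72" --pt "60 1 0 5.6 -0.84" --pt "60 1.15 0 6.3 -0.96" --pt "60 1.27 0 6.9 -1.08" --pt "60 1.27 0 6.9 -1.2" --pt "60 1.27 0 6.9 -1.32" --pt "60 1.27 0 6.9 -1.44"

```text
t: 20.85
ee_pos: [0.4635, -0.1624, 0.3419]
ee_rot: [-90.2, -0.1, -163.4]
force: [0.1, 0.3, 1.0]
width: 0.637
```

Run:
```python
from h import *
print(r.get_state()["ee_pos"])
go(.466,-.163,.117,-156.7)
```

```text
[ 0.46346308 -0.16241762  0.34194194]
shift [-0.093  7.498  0.063] turn(rad) -0.117 rows>= 5.394652152396078 0.932543875686696 t 20.85
```

>>> apply_moves --pt "60 -0.09 1 0.06 -0.12" --pt "60 -0.09 2.2 0.06 -0.12" --pt "60 -0.09 3.4 0.06 -0.12" --pt "60 -0.09 4.6 0.06 -0.12" --pt "60 -0.09 5.6 0.06 -0.12" --pt "60 -0.09 6.5 0.06 -0.12" --pt "60 -0.09 7.2 0.06 -0.12" --pt "60 -0.09 7.5 0.06 -0.12" --pt "60 -0.09 7.5 0.06 -0.12"

```text
t: 21.6
ee_pos: [0.4649, -0.1621, 0.1154]
ee_rot: [-90.4, -0.3, -156.8]
force: [0.5, 0.9, -0.9]
width: 0.636
```

>>> apply_moves --pt "0 0 0 0 0" --pt "0 0 0 0 0" --pt "0 0 0 0 0" --pt "0 0 0 0 0" --pt "0 0 0 0 0" --pt "0 0 0 0 0" --pt "0 0 0 0 0" --pt "0 0 0 0 0"

```text
t: 22.27
ee_pos: [0.4681, -0.1638, 0.1201]
ee_rot: [-89.9, 0.0, -156.8]
force: [0.5, 0.0, 3.3]
width: 0.108
```

Width 0.108 is less than the 20 mm post, so something is off. I'll look.

Run:
```python
from h import *
p,d,P=snap("side")
p2=cv2.resize(p[150:270,230:370],None,fx=5,fy=5,interpolation=cv2.INTER_CUBIC)
cv2.imwrite("pics/side11c.png",cv2.cvtColor(p2,cv2.COLOR_RGB2BGR))
s=r.get_state();print(s["ee_pos"],s["width"],s["force"])
```

```text
[ 0.46819668 -0.16400833  0.12014112] 0.06669504136966445 [-0.40246756  0.73274989  3.80382977]
```

View pics/side11c.png

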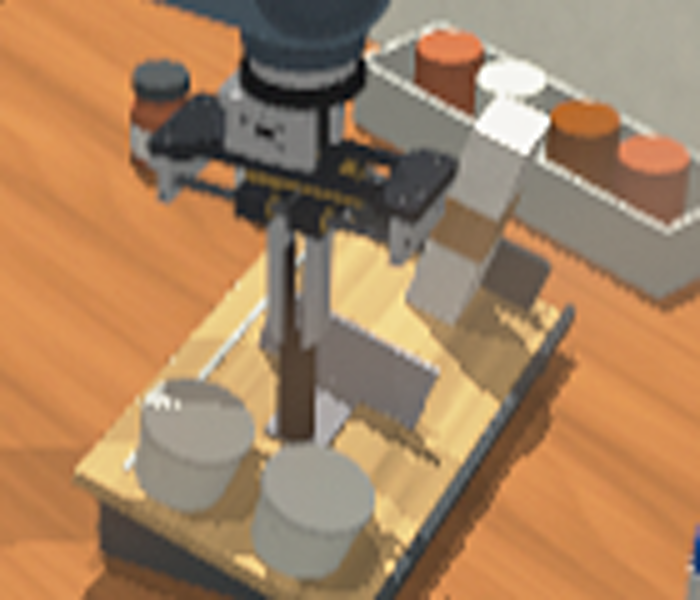

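Run:
```python
from h import *
np.set_printoptions(precision=3,suppress=True,linewidth=200)
p,d,P=snap("side");p3,d3,P3=snap("top")
a=cv2.resize(p[190:245,270:310],None,fx=10,fy=10,interpolation=cv2.INTER_NEAREST)
cv2.imwrite("pics/side12c.png",cv2.cvtColor(a,cv2.COLOR_RGB2BGR))
s=r.get_state();print(s["ee_pos"],s["width"],s["force"])
print(proj("side",[s["ee_pos"],[.466,-.163,.144],[.466,-.163,.07]]))
Rt=Ro.from_euler('xyz',s["ee_rot"],degrees=True).as_matrix()
q=(P-s["ee_pos"])@Rt
for v in range(196,240,2):
    print(v,[tuple((q[v,u]*1000).round().astype(int)) for u in range(281,297,3)])
```

```text
[ 0.468 -0.164  0.12 ] 0.010245497680326286 [ 0.142 -0.172  4.643]
[[288.894 222.734]
 [288.226 216.736]
 [287.908 235.298]]
196 [(np.int64(-296), np.int64(124), np.int64(-175)), (np.int64(15), np.int64(-107), np.int64(-11)), (np.int64(31), np.int64(-122), np.int64(7)), (np.int64(33), np.int64(-126), np.int64(18)), (np.int64(35), np.int64(-130), np.int64(28)), (np.int64(13), np.int64(-117), np.int64(28))]
198 [(np.int64(-282), np.int64(123), np.int64(-168)), (np.int64(14), np.int64(-99), np.int64(-11)), (np.int64(8), np.int64(-98), np.int64(-4)), (np.int64(11), np.int64(-103), np.int64(8)), (np.int64(13), np.int64(-108), np.int64(19)), (np.int64(-197), np.int64(42), np.int64(-66))]
200 [(np.int64(-270), np.int64(124), np.int64(-162)), (np.int64(13), np.int64(-91), np.int64(-12)), (np.int64(6), np.int64(-89), np.int64(-5)), (np.int64(12), np.int64(-97), np.int64(8)), (np.int64(9), np.int64(-97), np.int64(17)), (np.int64(-189), np.int64(45), np.int64(-62))]
202 [(np.int64(-141), np.int64(36), np.int64(-98)), (np.int64(8), np.int64(-80), np.int64(-14)), (np.int64(7), np.int64(-83), np.i
[... 4497 characters left out ...]
p.int64(9)), (np.int64(-21), np.int64(58), np.int64(5)), (np.int64(-30), np.int64(62), np.int64(12))]
236 [(np.int64(9), np.int64(55), np.int64(-23)), (np.int64(6), np.int64(54), np.int64(-14)), (np.int64(12), np.int64(45), np.int64(0)), (np.int64(6), np.int64(47), np.int64(7)), (np.int64(-13), np.int64(59), np.int64(9)), (np.int64(-17), np.int64(59), np.int64(18))]
238 [(np.int64(14), np.int64(59), np.int64(-21)), (np.int64(12), np.int64(57), np.int64(-11)), (np.int64(7), np.int64(58), np.int64(-3)), (np.int64(10), np.int64(51), np.int64(10)), (np.int64(-5), np.int64(60), np.int64(13)), (np.int64(-17), np.int64(67), np.int64(18))]<stdin>:11: RuntimeWarning: invalid value encountered in cast
```

View pics/side12c.png

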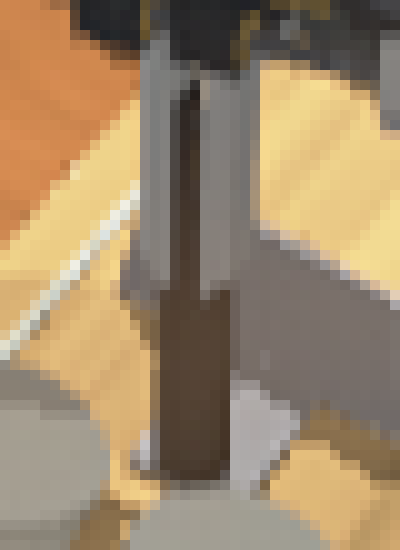

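>>> apply_moves --pt "60 0 0 0 0" --pt "60 0 0 0 0" --pt "60 0 0 0 0" --pt "60 0 0 0 0" --pt "60 0 0 0 0" --pt "60 0 0 0 0"

```text
t: 22.92
ee_pos: [0.4666, -0.1629, 0.1181]
ee_rot: [-90.2, -0.1, -156.8]
force: [-0.5, 0.4, -0.2]
width: 0.399
```

Run:
```python
from h import *
p,d,P=snap("side");
a=cv2.resize(p[180:250,255:325],None,fx=8,fy=8,interpolation=cv2.INTER_CUBIC)
cv2.imwrite("pics/side13c.png",cv2.cvtColor(a,cv2.COLOR_RGB2BGR))
s=r.get_state();print(s["ee_pos"],s["ee_rot"],s["width"],s["force"],proj("side",[s["ee_pos"]]))
```

```text
[ 0.46657603 -0.16285277  0.11803393] [-9.01576082e+01 -8.19289702e-02 -1.56806254e+02] 0.4465516228457036 [ 0.29956187 -0.28002408  0.39600534] [[288.21963065 223.27459978]]
```

View pics/side13c.png

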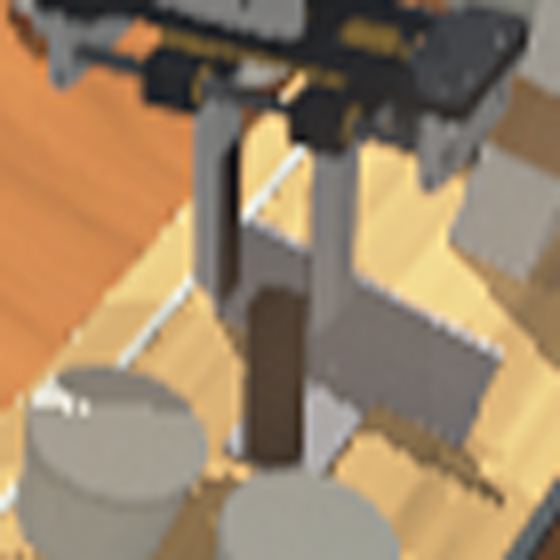

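The fingers do straddle the post, but the reading went on closing past 20 mm, so I don't trust this grip. Sliding back only needs a push. I'll put the closed fingers behind the post (29 mm gap to the tubs) and push it.

>>> apply_moves --pt "60 0 -1 0 0" --pt "60 0 -2.2 0 0" --pt "0 0 -2.4 0 0" --pt "0 0.4 -2.4 0 0" --pt "0 0.75 -2.4 0 0" --pt "0 0.75 -2.4 0 0" --pt "0 0.75 -2.4 0 0" --pt "0 0.75 -2.4 0 0" --pt "0 0.75 -2.4 0 0" --pt "0 0.75 -2.4 0 0" --pt "0 0.75 -2.4 0 0" --pt "0 0.75 -2.4 0 0"

```text
t: 23.97
ee_pos: [0.447, -0.1725, 0.1911]
ee_rot: [-90.0, -0.0, -156.8]
force: [-0.5, -0.6, 0.1]
width: 0.004
```

Run:
```python
from h import *
p,d,P=snap("side");p3,d3,P3=snap("top","top14")
a=cv2.resize(p[160:260,240:370],None,fx=5.5,fy=5.5,interpolation=cv2.INTER_CUBIC)
cv2.imwrite("pics/side14c.png",cv2.cvtColor(a,cv2.COLOR_RGB2BGR))
s=r.get_state();print(s["ee_pos"],s["ee_rot"],s["width"],s["force"])
w=P.reshape(-1,3);col=p.reshape(-1,3).astype(int).sum(1)
k=(col<260)&(np.hypot(w[:,0]-.465,w[:,1]+.163)<.03)&(w[:,2]>.09)&(w[:,2]<.148)
print("post",k.sum(),w[k].mean(0),np.percentile(w[k][:,2],98))
q=(w-O)@deckR()
k=(np.abs(q[:,0])<.055)&(q[:,1]>-.03)&(q[:,1]<.04)&(q[:,2]>.015)&(q[:,2]<.06)
print(" plate",k.sum(),np.percentile(q[k,1],[2,25,50,75,98]))
```

```text
[ 0.44701289 -0.17250113  0.19121465] [-9.00048888e+01 -3.23983476e-03 -1.56791266e+02] 0.005147217142693099 [0.32814046 0.83686538 0.23064271]
post 111 [ 0.46352236 -0.17012307  0.12017869] 0.14236959467744165
 plate 301 [0.00169094 0.00457164 0.0067022  0.00855703 0.01223498]
```

View pics/side14c.png

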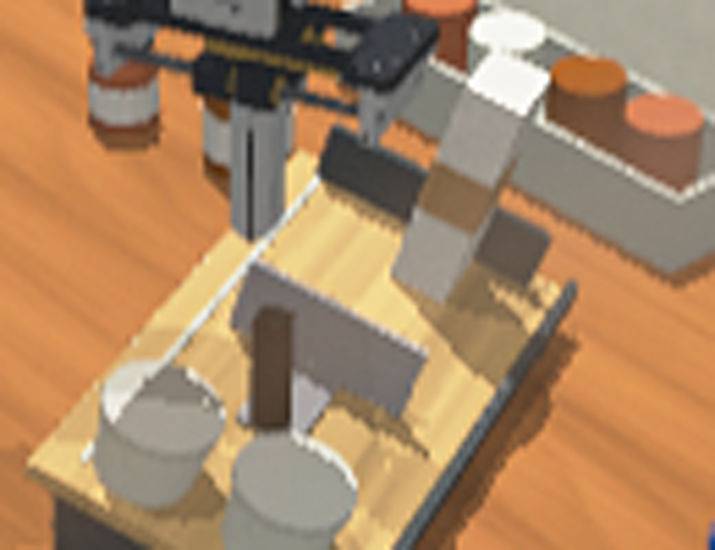

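>>> apply_moves --pt "0 0.05 0.6 0.1 0" --pt "0 0.05 1.2 0.1 0" --pt "0 0.05 1.8 0.1 0" --pt "0 0.05 2.3 0.1 0" --pt "0 0.05 2.4 0.1 0" --pt "0 0.05 2.4 0.1 0"

```text
t: 24.57
ee_pos: [0.4461, -0.1754, 0.1183]
ee_rot: [-90.1, -0.1, -156.8]
force: [0.4, -0.1, 0.4]
width: 0.002
```

>>> apply_moves --pt "0 -0.1 0 0 0" --pt "0 -0.3 0 0 0" --pt "0 -0.5 0 0 0" --pt "0 -0.7 0 0 0" --pt "0 -0.9 0 0 0" --pt "0 -1 0 0 0" --pt "0 -1 0 0 0"

```text
t: 25.15
ee_pos: [0.4757, -0.164, 0.1201]
ee_rot: [-89.9, 0.1, -156.8]
force: [1.8, 0.7, 3.5]
width: 0.004
```

```bash
cat >> h.py <<'E'
def plate(name):
    p,d,P=snap("side");w=P.reshape(-1,3);q=(w-O)@deckR()
    a=cv2.resize(p[160:260,240:370],None,fx=5.5,fy=5.5,interpolation=cv2.INTER_CUBIC)
    cv2.imwrite(f"pics/{name}.png",cv2.cvtColor(a,cv2.COLOR_RGB2BGR))
    for lo in np.arange(-.055,.055,.02):
        k=(q[:,0]>=lo)&(q[:,0]<lo+.02)&(q[:,2]>.025)&(q[:,2]<.05)&(q[:,1]>-.02)&(q[:,1]<.2)
        print(lo.round(3),"y hist",np.histogram(q[k,1],np.arange(0,.2,.01))[0], "front", np.median(q[k&(q[:,1]<.155),1]).round(4) if (k&(q[:,1]<.155)).sum() else None)
    s=r.get_state();print(s["t"],s["ee_pos"],s["force"])
E
python3 -c "
from h import *
plate('s15')"
```

```text
-0.055 y hist [0 1 0 0 0 0 0 0 0 0 0 0 0 0 0 0 0 0 0] front 0.0121
-0.035 y hist [ 1 13  0  0  0  0  0  0  0  0  0  0  0  0  0  0  0  0  0] front 0.0143
-0.015 y hist [ 3 31  0  0  0  0  0  0  0  0  0  1 13  1  0  0  0  0  0] front 0.0148
0.005 y hist [ 5 26  1  0  0  0  0  0  0  0  0  5 29  0  0  0  0  0  0] front 0.1169
0.025 y hist [ 3 31  0  0  0  0  0  0  0  0  0  1 15  4  1  2  2 13  3] front 0.016
0.045 y hist [ 4 16  0  0  0  0  0  0  0  0  0  0  0  0  0  0  0 14 14] front 0.0128
25.2 [ 0.47560763 -0.16400637  0.12012818] [0.50303055 1.97677401 4.75124539]
```

View pics/s15.png

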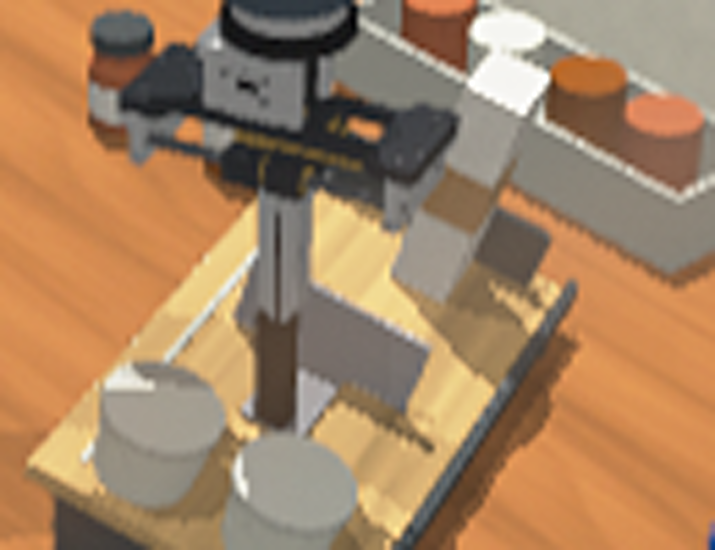

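Now it makes sense. In the pictures the fingertips sit about 20 mm higher than the reported TCP, so the fingers only caught the post's top edge and rode over it, moving the divider about 8 mm. I'll lift, re-centre, grip 30 mm lower and check.

>>> apply_moves --pt "0 0 -0.7 0 0" --pt "60 0 -1.4 0 0" --pt "60 0 -1.4 0 0" --pt "60 0 -1.4 0 0" --pt "60 0 -1.4 0 0" --pt "60 0 -1.4 0 0" --pt "60 0 -1.4 0 0" --pt "60 0 -1.4 0 0" --pt "60 0 -1.4 0 0" --pt "60 0 -1.4 0 0"

```text
t: 26.03
ee_pos: [0.4741, -0.164, 0.1609]
ee_rot: [-90.0, -0.0, -156.8]
force: [-0.7, -0.0, -0.6]
width: 0.608
```

Run:
```python
from h import *
s=r.get_state();print(s["ee_pos"],s["width"])
plate('s16')
go(.4724,-.160,.092,-156.7)
p,d,P=snap("top")
w=P.reshape(-1,3);q=(w-O)@deckR()
```

```text
[ 0.47412526 -0.16400774  0.16087193] 0.6075521473453935
-0.055 y hist [ 6 28  0  0  0  0  0  0  0  0  0  0  0  0  0  0  0 13  3] front 0.0131
-0.035 y hist [ 4 25  0  0  0  0  0  0  0  0  0  0  0  0  0  0  0 17  8] front 0.0119
-0.015 y hist [ 5 32  1  0  0  0  0  0  0  0  0  1 10  0  0  0  0  1  0] front 0.0136
0.005 y hist [ 6 31  0  0  0  0  0  0  0  0  0  2 32  1  0  0  0  0  0] front 0.0185
0.025 y hist [ 1 30  0  0  0  0  0  0  0  0  0  1 16  4  1  3  3  9  6] front 0.0178
0.045 y hist [ 0 22  0  0  0  0  0  0  0  0  0  0  0  0  0  0  0 17 10] front 0.0139
26.0833 [ 0.47421104 -0.16405162  0.16103401] [1.02813308 0.38554085 0.64352849]
shift [ 2.000e-03  2.301e+00 -1.470e-01] turn(rad) -0.002 rows>= 1.6589091157939917 0.015055213766273404 t 26.0833
```

View pics/s16.png

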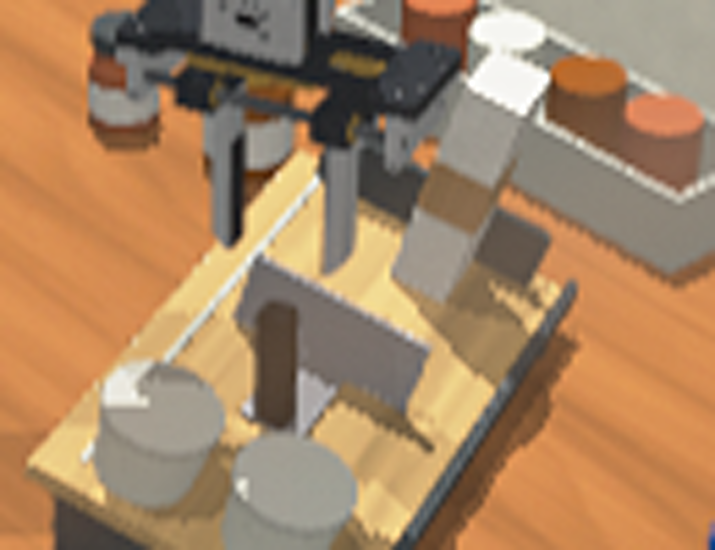

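>>> apply_moves --pt "60 0 0.8 -0.12 0" --pt "60 0 1.6 -0.12 0" --pt "60 0 2.2 -0.12 0" --pt "60 0 2.3 -0.12 0" --pt "60 0 2.3 -0.12 0" --pt "0 0 2.3 -0.12 0" --pt "0 0 2.3 -0.12 0" --pt "0 0 2.3 -0.12 0" --pt "0 0 2.3 -0.12 0" --pt "0 0 2.3 -0.12 0" --pt "0 0 2.3 -0.12 0" --pt "0 0 2.3 -0.12 0"

```text
t: 27.13
ee_pos: [0.4728, -0.1604, 0.0926]
ee_rot: [-90.1, 0.0, -156.8]
force: [-0.7, 1.4, 1.5]
width: 0.213
```

```bash
python3 -c "
from h import *
plate('s17');print(r.get_state()['width'])"
```

```text
-0.055 y hist [ 2 19  0  0  0  0  0  0  0  0  0  0  0  0  0  0  1  3  2] front 0.0126
-0.035 y hist [0 1 0 0 0 0 0 0 0 0 0 0 0 0 0 0 0 0 0] front 0.0151
-0.015 y hist [ 3 26  0  0  0  0  0  0  0  0  0  0  1  0  0  0  0  0  0] front 0.013
0.005 y hist [ 7 29  0  0  0  0  0  0  0  0  0  4 24  2  0  0  0  0  0] front 0.0167
0.025 y hist [ 3 31  1  0  0  0  0  0  0  0  0  1 13  3  4  2  1 12  5] front 0.0154
0.045 y hist [ 1 24  0  0  0  0  0  0  0  0  0  0  0  0  0  0  0 21  8] front 0.014
27.1833 [ 0.47278628 -0.16036095  0.09252874] [-2.07319103  1.87470311  3.58257004]
0.20914663418643514
```

View pics/s17.png

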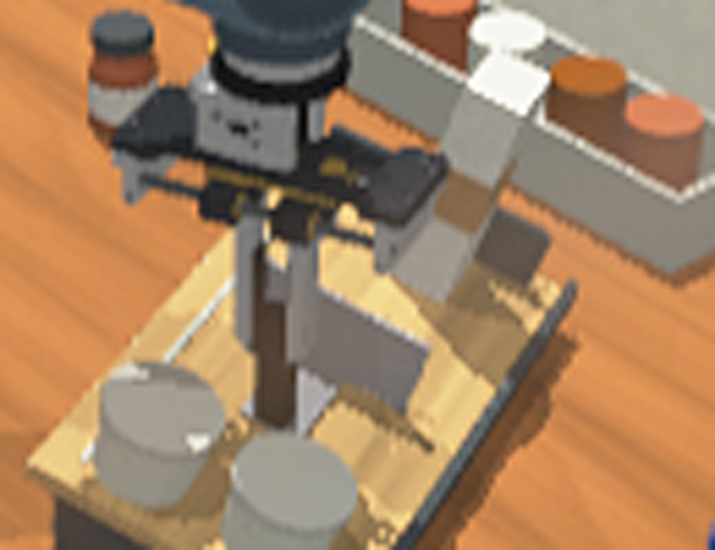

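The post is now gripped (width 0.209). I'll slide towards the carton, stopping short first.

>>> apply_moves --pt "0 -0.2 0 0 0" --pt "0 -0.6 0 0 0" --pt "0 -1 0 0 0" --pt "0 -1.4 0 0 0" --pt "0 -1.8 0 0 0" --pt "0 -2.2 0 0 0" --pt "0 -2.5 0 0 0" --pt "0 -2.8 0 0 0" --pt "0 -3 0 0 0" --pt "0 -3.1 0 0 0" --pt "0 -3.1 0 0 0"

```text
t: 28.1
ee_pos: [0.5589, -0.1221, 0.0926]
ee_rot: [-90.2, 0.0, -156.7]
force: [-1.9, 9.2, 5.8]
width: 0.209
```

Run:
```python
from h import *
p,d,P=snap("side");p3,d3,P3=snap("top")
a=cv2.resize(p[140:240,250:370],None,fx=6,fy=6,interpolation=cv2.INTER_CUBIC)
cv2.imwrite("pics/s18.png",cv2.cvtColor(a,cv2.COLOR_RGB2BGR))
s=r.get_state();print(s["t"],s["ee_pos"],s["force"],s["width"])
q=(P.reshape(-1,3)-O)@deckR()
for lo,hi in((.02,.05),(.065,.1)):
    k=(q[:,0]>.002)&(q[:,0]<.032)&(q[:,2]>lo)&(q[:,2]<hi)&(q[:,1]>.07)&(q[:,1]<.2)
    print(lo,k.sum(),np.percentile(q[k,1],[10,25,50,75,90]).round(4))
k=(q[:,0]>-.06)&(q[:,0]<-.01)&(q[:,2]>.02)&(q[:,2]<.05)&(q[:,1]>.07)&(q[:,1]<.16);print("plate left",k.sum(),np.median(q[k,1]))
k=(q[:,0]>.04)&(q[:,0]<.06)&(q[:,2]>.02)&(q[:,2]<.05)&(q[:,1]>.07)&(q[:,1]<.16);print("plate right",k.sum(),np.median(q[k,1]))
```

```text
28.2 [ 0.5587956  -0.1221017   0.09254399] [-2.2913324   7.19397477  5.24565408] 0.20948584594516262
0.02 71 [0.1033 0.105  0.1081 0.1114 0.125 ]
0.065 54 [0.1205 0.1229 0.1241 0.1261 0.1275]
plate left 22 0.10689041346108807
plate right 34 0.10809840864979053
```

View pics/s18.png

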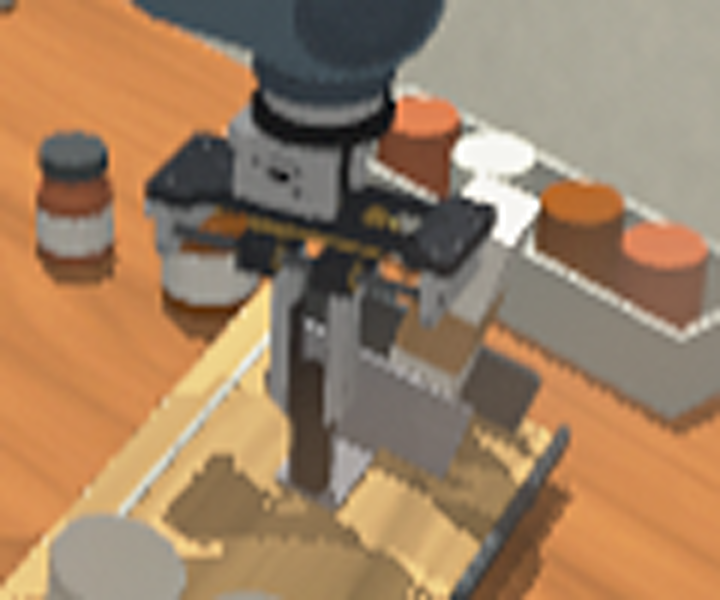

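The side camera sees the plate's back face. Allowing 5 mm thickness, the gap left is about 11 to 15 mm. I'll advance 8 mm more and look.

>>> apply_moves --pt "0 -0.1 0 0 0" --pt "0 -0.2 0 0 0" --pt "0 -0.27 0 0 0" --pt "0 -0.27 0 0 0"

```text
t: 28.53
ee_pos: [0.5658, -0.119, 0.0926]
ee_rot: [-90.2, -0.0, -156.7]
force: [-3.6, 7.8, 6.9]
width: 0.213
```

```bash
cat >> h.py <<'E'
def gap():
    D=[]
    for i in range(3):
        p,d,P=snap("side");q=(P.reshape(-1,3)-O)@deckR()
        c=(q[:,0]>.002)&(q[:,0]<.030)&(q[:,2]>.068)&(q[:,2]<.105)&(q[:,1]>.10)&(q[:,1]<.16)
        b=(q[:,0]>-.055)&(q[:,0]<.055)&(q[:,2]>.015)&(q[:,2]<.05)&(q[:,1]>.09)&(q[:,1]<.14)
        D.append((np.median(q[c,1]),np.median(q[b,1]),c.sum(),b.sum()))
    D=np.array(D).mean(0);print("carton",D[0].round(4),"plate back",D[1].round(4),"gap",(D[0]-D[1]-.005).round(4),D[2:])
    a=cv2.resize(p[140:240,250:370],None,fx=6,fy=6,interpolation=cv2.INTER_CUBIC);cv2.imwrite("pics/gap.png",cv2.cvtColor(a,cv2.COLOR_RGB2BGR))
    s=r.get_state();print(s["t"],s["ee_pos"],s["force"],s["width"])
    p,d,P=snap("top");a=cv2.resize(p[110:210,230:350],None,fx=6,fy=6,interpolation=cv2.INTER_CUBIC);cv2.imwrite("pics/gapt.png",cv2.cvtColor(a,cv2.COLOR_RGB2BGR))
E
python3 -c "
from h import *
gap()"
```

```text
carton 0.1244 plate back 0.1149 gap 0.0045 [ 53.33333333 172.33333333]
28.6833 [ 0.56581103 -0.11895674  0.09254821] [-2.46351474  6.81994996  4.93464389] 0.21027202585067806
```

View pics/gap.png

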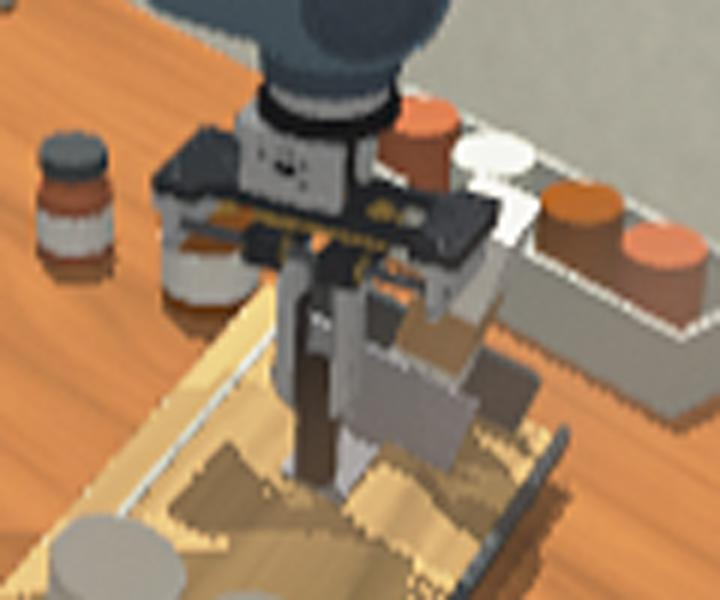

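View pics/gapt.png

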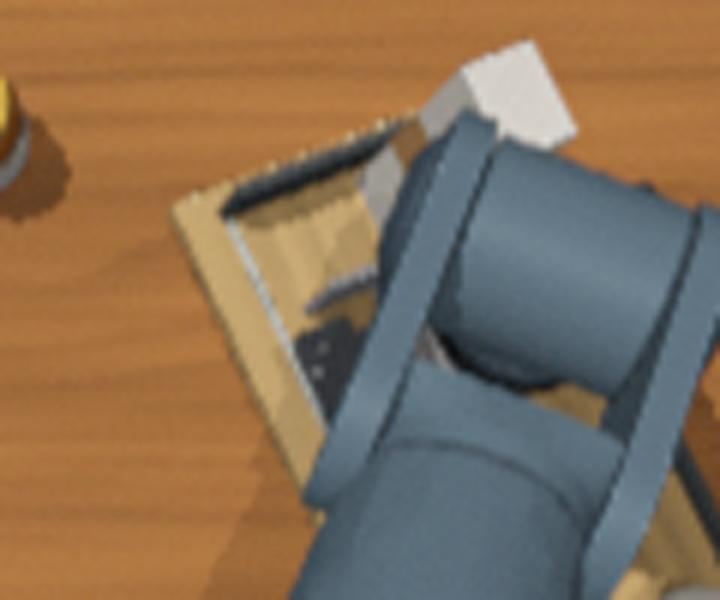

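Run:
```python
from h import *
Y=[];C=[]
for i in range(3):
    p,d,P=snap("top");q=(P.reshape(-1,3)-O)@deckR()
    b=(q[:,0]>-.06)&(q[:,0]<-.03)&(q[:,2]>.045)&(q[:,2]<.062)&(q[:,1]>.08)&(q[:,1]<.14)
    c=(q[:,0]>-.012)&(q[:,0]<.01)&(q[:,2]>.02)&(q[:,2]<.08)&(q[:,1]>.1)&(q[:,1]<.178)
    print(b.sum(),np.percentile(q[b,1],[2,10,50,90,98]).round(4),"|",c.sum(),np.percentile(q[c,1],[2,10,50,90,98]).round(4))
```

```text
14 [0.1184 0.1185 0.1202 0.1229 0.1232] | 59 [0.153  0.1579 0.1675 0.1759 0.1767]
14 [0.1184 0.1184 0.12   0.1229 0.1231] | 57 [0.1528 0.1574 0.167  0.1763 0.177 ]
14 [0.1181 0.1183 0.1206 0.1225 0.1234] | 55 [0.1526 0.1574 0.167  0.1761 0.1767]
```

Both cameras agree on a gap of about 4.5 mm. I'll go 2 mm more, then release and rise.

>>> apply_moves --pt "0 -0.04 0 0 0" --pt "0 -0.07 0 0 0" --pt "0 -0.07 0 0 0" --pt "40 -0.07 0 0 0" --pt "45 -0.07 0 0 0" --pt "45 -0.07 0 0 0" --pt "45 -0.07 0 0 0" --pt "45 -0.07 -0.4 0 0" --pt "45 -0.07 -1.2 0 0" --pt "45 -0.07 -2 0 0" --pt "45 -0.07 -3 0 0" --pt "45 -0.07 -4 0 0"

```text
t: 29.88
ee_pos: [0.5675, -0.1202, 0.2141]
ee_rot: [-90.0, -0.0, -156.8]
force: [0.6, -0.1, -0.1]
width: 0.478
```

```bash
python3 -c "
from h import *
gap();go(.40,-.40,.30,-156.7)"
```

```text
carton 0.1244 plate back 0.1167 gap 0.0027 [ 72.33333333 223.        ]
30.0333 [ 0.56964445 -0.12113651  0.21640417] [ 0.6220275   0.17959175 -0.22307246] 0.4792991330140252
shift [ 8.819 -2.878  6.361] turn(rad) -0.002 rows>= 8.092372093330695 0.01661809961147031 t 30.0833
```

View pics/gap.png

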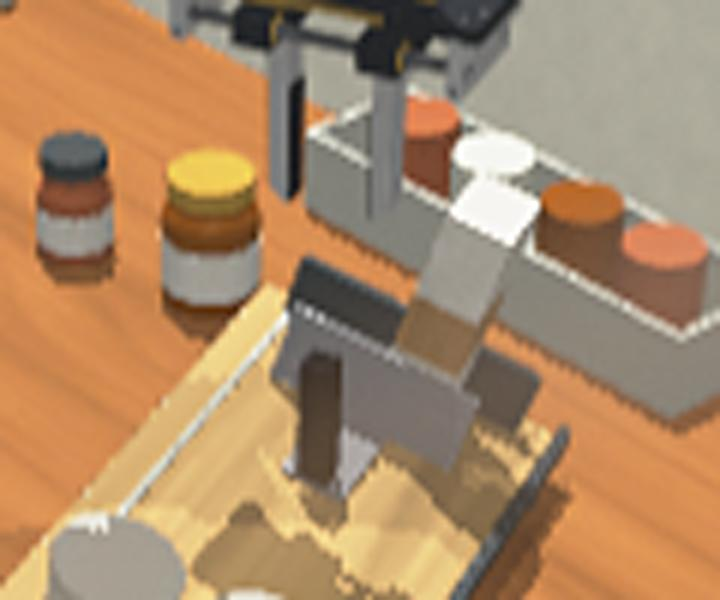

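The gap is about 3 mm and the carton is unmoved. I'll withdraw the arm for a clear final look.

>>> apply_moves --pt "45 0 -1 0 0" --pt "45 0 -2.2 0 0" --pt "45 0 -3 0 0" --pt "45 1 -3 0.7 0" --pt "45 2.1 -3 1.5 0" --pt "45 3.2 -3 2.3 0" --pt "45 4.3 -3 3.1 0" --pt "45 5.4 -3 3.9 0" --pt "45 6.5 -3 4.7 0" --pt "45 7.6 -3 5.5 0" --pt "45 8.8 -3 6.3 0" --pt "45 8.8 -3 6.3 0"

```text
t: 31.08
ee_pos: [0.3953, -0.402, 0.2998]
ee_rot: [-90.2, -0.2, -157.2]
force: [-0.8, 0.7, 0.2]
width: 0.482
```

Run:
```python
from h import *
gap()
snap("top","topF");snap("side","sideF")
p,d,P=snap("top");q=(P.reshape(-1,3)-O)@deckR()
b=(np.abs(q[:,0])<.058)&(q[:,2]>.045)&(q[:,2]<.062)&(q[:,1]>.09)&(q[:,1]<.126)
c=(q[:,2]>.15)&(q[:,2]<.17)&(q[:,1]>.1)&(q[:,1]<.2)&(np.abs(q[:,0])<.06)
print("plate top y",np.percentile(q[b,1],[5,50,95]),"carton top",np.percentile(q[c,1],[2,98]),np.percentile(q[c,0],[2,98]),c.sum())
a0=cv2.imread("pics/top0.png").astype(int);a1=cv2.imread("pics/topF.png").astype(int)
dd=(np.abs(a0-a1).sum(2)>60)
for n,(u,v) in dict(honey=(223,130),spice=(193,140),yog=(119,172),jar=(199,270),cup=(385,248),lotion=(405,168),orange=(134,247)).items(): print(n,dd[v-15:v+15,u-15:u+15].mean().round(3))
```

```text
carton 0.1257 plate back 0.1166 gap 0.0041 [ 19.33333333 172.33333333]
31.2333 [ 0.3991259  -0.39730989  0.30067642] [0.82557059 0.96395548 0.25162774] 0.4790731014560133
plate top y [0.12022412 0.12218507 0.12520782] carton top [0.1287813  0.17690557] [-0.0072305   0.03186994] 252
honey 0.0
spice 0.0
yog 0.0
jar 0.001
cup 0.0
lotion 0.0
orange 0.0
```

View pics/gapt.png

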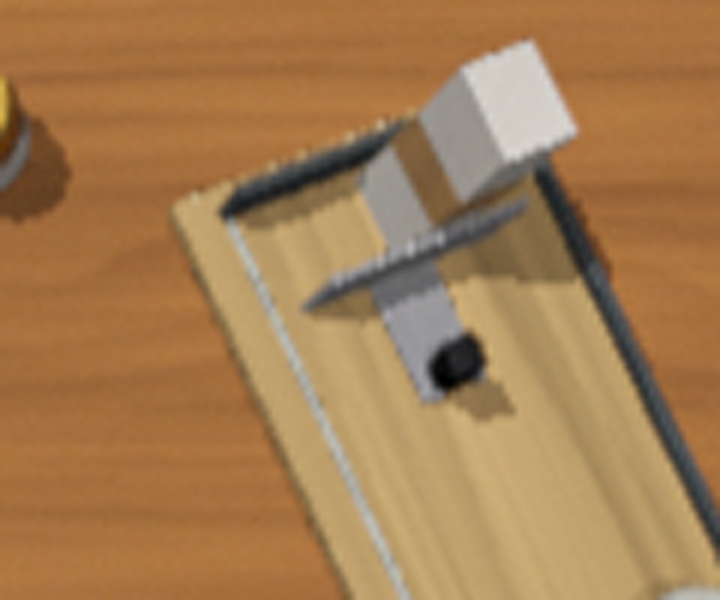

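View pics/sideF.png

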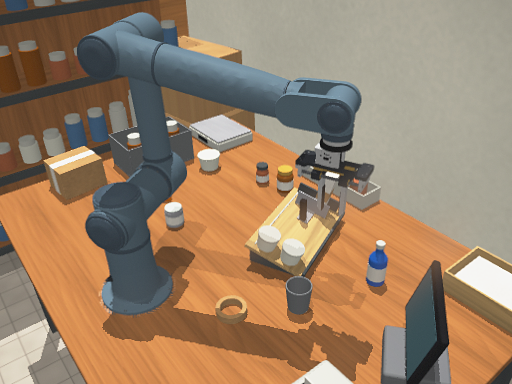

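In the top view the carton stands square (top face at (520,105)). The plate edge at (415,255) is just clear of it, and none of the other goods have moved. I'll hand in.

```bash
python3 -c "
from bench import r
print(r.finish_job())"
```

```text
the job is handed in; nothing more can be done
None
```

The job is done and handed in at about 31 s. The carton stands heavy end down beside the end wall, and the divider is back to within a few millimetres of it.

- **Divider open:** I slid the divider until it met its stop, where the push rose to about 33 N.
- **Heavy end:** I lifted the carton at its middle and it barely tilted. The wrist moment changed by +0.12 N m under 2.8 N, which matches 42 mm towards the near-right end. Gripped near the other end, it swung down strongly, which confirmed it.
- **Carton:** I used short jerks to bring it to the slope angle, then lowered it beside the wall until the force showed contact and let go.
- **Divider back:** I slid the divider back to the carton.

**Last checks:**
- **Standing:** the carton is square to the board, about 4–5 mm from the wall.
- **Divider gap:** the side camera gave 2.7 mm with the arm still close, then 4.1 mm from fewer points after it withdrew. The top camera gave about 4 mm, and the camera calibration is only good to about 2 mm.
- **Other goods:** the pictures before and after showed no change at any of the other goods or the orange look-alike.

**What went wrong:** the fingertips sat about 20 mm higher than the reported TCP. Because of that, my second grip on the handle slipped off the top, and a push then rode over it, moving the divider about 8 mm early. I fixed it by gripping lower, and nothing else was touched.

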